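# Fetch the spare fuse from behind the torch, case and tub

### The job

Get the blue spare fuse from the back of the wooden tray: first clear the red torch, grey case and yellow tub in front of it onto the blue mat, standing upright, then stand the fuse upright in the middle of the green square in the cream fuse box cover. Only then put torch, case and tub back upright, each where it stood in the tray at the start, the case turned as before. Knock nothing over, and leave the tealight dish and the spirit level where they are.

Things in the scene. Friction and masses are not known exactly. Their poses are not given: they have to be found in the camera images.
- torch_c (a point): Red plastic torch standing upright on its black lens end. 120 mm tall; head (lowest 28 mm) 50 mm diameter, tapering up to the 42 mm diameter round body from 42 mm to 116 mm above its underside, then rounded off. Point at its centre, 60 mm above its underside, z axis up. Starts in the front row of the tray; take it by the body near the top.
- case_c (a point): Grey plastic screwdriver set case standing on end, a plain box with a thin black seam: 42 mm (its x) by 62 mm (its y) by 105 mm tall. Point at its centre, 52.5 mm above its underside, z axis up. Starts in the front row of the tray, its x within 0.1 rad of the tray's x; take it across the 42 mm, near the top.
- tub_c (a point): All-yellow closed plastic tub, its lid as wide as its  upright cylinder 54 mm in diameter, 100 mm tall. Point at its centre, 50 mm above its underside, z axis up. Starts in the front row of the tray; take it near the top.
- fuse_c (a point): Spare fuse carrier: blue block with a white band at its foot and two brass contacts on top, 38 mm (its x) by 22 mm (its y) by 44 mm tall. Point at its centre, 22 mm above its underside, z axis up. Starts upright at the back of the tray, left or right, its x within 0.15 rad of the tray's x; take it across the 22 mm.
- dish_c (a point): Small white ceramic tealight dish with a tealight in it, 52 mm in diameter, 22 mm tall. Point at its centre, 11 mm above its underside. It stands at the back of the tray beside the fuse: leave it alone.
- level_c (a point): Stainless steel spirit level with yellow vials, 22 mm (its x) by 220 mm (its y) by 42 mm tall, lying behind the tray. Point at its centre, 21 mm above the table. Leave it alone.
- bay: Fixed plywood tray, no wall at its front (-x). Origin on the table; floor top 9 mm above it, x -75 to 95, y -135 to 135 mm. Back wall x 85 to 95, 45 mm tall; side walls beyond |y| 127, 30 mm tall. Torch, case and tub stand in any order in the front row, centres near x -34, y -80, 0, 80; fuse and dish behind near x 32, y -55 and 55, either way round.
- mat: Fixed blue mat to set things down on meanwhile, flat, 250 mm (its x) by 130 mm (its y) by 4 mm thick, to the left or right of the tray. Origin on the table under its centre.
- pad (a point): Centre of the green square (56 by 56 mm) on the inner floor of the fixed cream fuse box cover, an open box 142 by 142 mm outside, walls 5 mm thick, 24 mm tall. The point lies 6 mm above the table; the carrying floor is at 5 mm. Its lid is folded open outwards on the +x side, almost flat. It lies left or right of the tray, opposite the mat.

How it is judged (in metres and radians):
On the way, in this order (a step that is already met when the one before it is completed fails the run):
1. torch, case and tub all stand upright on the blue mat, the fuse still where it was (x of torch_c in the frame of mat between -0.12 and 0.12 m and y of torch_c in the frame of mat between -0.06 and 0.06 m and z of torch_c in the frame of mat below 0.074 m and angle between each of torch_c, case_c, tub_c's own z axis and vertical below 0.12 rad and x of case_c in the frame of mat between -0.12 and 0.12 m and y of case_c in the frame of mat between -0.06 and 0.06 m and z of case_c in the frame of mat below 0.0665 m and x of tub_c in the frame of mat between -0.12 and 0.12 m and y of tub_c in the frame of mat between -0.06 and 0.06 m and z of tub_c in the frame of mat below 0.064 m and linear speed of each of torch, case, tub below 0.03 m/s and distance of fuse_c from where it was at the start of the episode below 0.02 m), for 0.2 s.
2. the fuse stands on the green square while torch, case and tub still wait on the mat (horizontal distance between fuse_c and pad below 0.015 m and z of fuse_c in the frame of pad below 0.03 m and angle between each of fuse_c, torch_c, case_c, tub_c's own z axis and vertical below 0.12 rad and linear speed of fuse below 0.03 m/s and x of torch_c in the frame of mat between -0.12 and 0.12 m and y of torch_c in the frame of mat between -0.06 and 0.06 m and z of torch_c in the frame of mat below 0.074 m and x of case_c in the frame of mat between -0.12 and 0.12 m and y of case_c in the frame of mat between -0.06 and 0.06 m and z of case_c in the frame of mat below 0.0665 m and x of tub_c in the frame of mat between -0.12 and 0.12 m and y of tub_c in the frame of mat between -0.06 and 0.06 m and z of tub_c in the frame of mat below 0.064 m), for 0.2 s.
At the end, for the whole second after the job is handed in: Torch, case and tub upright within 15 mm of their own starts (case x within 0.3 rad of tray x); fuse upright on the cover's floor within 15 mm of the green square's middle; dish within 15 mm, level within 20 mm of their starts; all at rest (distance of each of torch_c, case_c, tub_c, dish_c from where it was at the start of the episode below 0.015 m and angle between each of torch_c, case_c, tub_c's own z axis and vertical below 0.1 rad and angle between the x axis of case_c and the x axis of bay, either way round below 0.3 rad and horizontal distance between fuse_c and pad below 0.015 m and z of fuse_c in the frame of pad below 0.03 m and angle between fuse_c's own z axis and vertical below 0.12 rad and linear speed of each of torch, case, tub, fuse below 0.02 m/s and distance of level_c from where it was at the start of the episode below 0.02 m); the robot touches nothing.
It fails at once if the tealight dish is shifted (distance of dish_c from where it was at the start of the episode above 0.02 m).
It fails at once if the spirit level is shifted (distance of level_c from where it was at the start of the episode above 0.03 m).
It fails at once if something is knocked over (angle between any of torch_c, case_c, tub_c, fuse_c, dish_c, level_c's own z axis and vertical above 0.7 rad).
It also fails if it takes over 138 s, if anything falls off the work surface, if the arm or the gripper's body presses on something with over 40 N, if the wrist force passes 120 N, or if a joint passes its speed limit or range.

### The arm

A 7-joint arm with a two-finger parallel gripper is mounted at the origin on the work surface. World frame = base frame: x ahead of the robot, y to its left, z up, the work surface at z = 0. Lengths are in m, angles in degrees, forces in N, time in s.
With the tool pointing down it reaches from about 0.425 to 0.825 m from the base axis. Payload 3.6 kg.
Tool frame: the origin (TCP) lies between the finger pads; the fingertips stand 11 mm ahead of it and the grasp point (between the pads) lies 8 mm behind it; x points along the fingers, z is the direction in which the jaws open and shut, and the axes are right-handed (so a half turn about x gives the same grasp; the last joint's range is limited). The gripper opens to 93 mm and grips with 3 to 60 N. Pads are 15 mm wide; open, the fingers measure 128 mm over their backs; the gripper's body (75 mm by 188 mm) begins 65 mm behind the grasp point.
Start: joints at [69.7, 35.231, -0.722, 81.555, 0.464, 63.22, -2.315], TCP at [0.209, -0.615, 0.207] pointing down, gripper open.
Joint ranges: [-178.69, 178.69], [-17.37, 117.87], [-77.05, 75.6], [15.02, 138.74], [-78.02, 258.01], [0.78, 113.62], [-162.83, 162.83]. Speed limits (degrees/s): [159.86, 159.86, 180, 180, 180, 180, 180].

### API

Orientations are given as [roll, pitch, yaw] about the fixed x, y, z axes, in that order (R = Rz(yaw) Ry(pitch) Rx(roll)).
In Python, from cell import env gives the robot as it stands.
- The arm moves only by the tool drive_tool, never from a script. Its argument "moves" is a list of rows, each an object of numbers: "tx", "ty", "tz": the shift along the tool's x, y, z in mm; "ax", "ay", "az": the turn, a rotation vector about the tool's x, y, z in degrees; "grip": the opening, from -1 (shut) to 1 (fully open). In form: [{"tx": .., "ty": .., "tz": .., "ax": .., "ay": .., "az": .., "grip": ..}, ...]. A call has 1 to 12 rows; each row shifts and turns the commanded pose from where the row before left it, along the tool's axes as they then stand; what a row does not reach is not made up. A row lasts 1/12 s, in which the tool goes at most 41.7 mm and 7.16 degrees, less where a joint would pass 70% of its speed; a pose out of reach is approached as far as the arm can. A call is refused whole if a number of a shift passes 41.7 or a number of a turn 7.16, either way. A call with a gripper value outside its range is refused whole. The fingers move at their own pace and stop on an object; "force" is the grip in N (left out, the last holds). Time passes only in rows, so rows that do not move let the fingers close. It gives the time, the measured TCP pose, the force and the opening at its end, in the units of the state.
- env.state(): the state, without advancing time (a new reading comes with each control period).
- env.capture(name): name is "side" or "top" or "wrist"; returns a dict with "pixels" (420x560x3 uint8, red, green, blue), "mtx" (3x3 intrinsics, pixels), "position" and "attitude" of the camera in the world; the wrist camera has in their place "hand_eye" (4x4, takes a point from camera to tool coordinates, whose origin is the TCP and whose axes are the tool frame's). Camera axes: x right, y down, z forward; pixel columns grow to the right and rows downward; lengths in m; the calibration is good to about 2 mm. The wrist camera is an equidistant fisheye: a pixel r from the principal point sees the ray r / f radians off the axis. A picture is of the moment at which its call begins: read the wrist's pose just before it. There is no depth.
- env.sign_off(): hands the job in, once; it reports no verdict.
The state is a dict: "time": time; "q": joint angles; "qd": joint speeds; "tau": joint torques, N m; "tcp_pos": TCP position; "tool_rot": TCP orientation; "force": force on the tool from outside, world axes, zero at the start; "ft_torque": the same for the moment, N m; "width": opening from 0.0 (shut) to 1.0 (fully open).
Only numpy, scipy, OpenCV 4.12 (cv2) and the standard library are available. Lean on these libraries where they do the work, as an engineer would, in place of code of your own. Each camera call takes 0.05 s, during which the arm holds its last target.

## Working session

There is one attempt and no reset: what is moved stays moved. The work goes in short steps, Python scripts to look and compute and a tool call to move; the robot and the scene stay as the last step left them, time stands still between calls to the robot, and variables do not carry over. Pictures are saved under pics/ and viewed, and the job is handed in when it is done.

Besides the shell and the picture viewer there is one more tool, called after "Request:" as name([rows], argument=value, ...), one row to a line, values as JSON. drive_tool: Moves the arm, as the interface text tells. Its arguments: {"type":"object","properties":{"moves":{"type":"array"},"force":{"type":"number"}},"required":["moves"]}

```bash
ls; mkdir -p pics; python3 - <<'E'
from cell import env
import cv2,numpy as np
s=env.state();print(s)
for n in["side","top","wrist"]:
    c=env.capture(n);cv2.imwrite(f"pics/{n}0.png",c["pixels"][:,:,::-1])
    print(n,{k:np.round(v,4).tolist() for k,v in c.items() if k!="pixels"})
E
```

```text
pics
{'time': 0.0, 'q': array([69.69999613, 35.28955752, -0.72237728, 81.64158274,  0.46540754,
       63.22037172, -2.31489103]), 'qd': array([ 0.04551049,  0.08234911,  0.01390957,  0.019692  ,  0.00952446,
        0.097477  , -0.02065092]), 'tau': array([ 1.53621322e-04, -4.58939552e+01,  2.09156969e-01, -1.65743923e+01,
       -6.10544463e-02,  2.05438124e-02,  2.24910841e-04]), 'tcp_pos': array([ 0.20900369, -0.61459971,  0.20607628]), 'tool_rot': array([-178.59958109,   89.85138844,  110.18595525]), 'force': array([0.18392451, 0.70210451, 0.16967041]), 'ft_torque': array([0.00938142, 0.00811754, 0.06435548]), 'width': 1.0002981485637223}
side {'mtx': [[414.118, 0.0, 282.868], [0.0, 414.118, 218.6646], [0.0, 0.0, 1.0]], 'position': [0.6109, 0.6588, 0.6531], 'attitude': [-131.7159, -0.3298, -175.2652]}
top {'mtx': [[409.3838, 0.0, 277.6597], [0.0, 409.3838, 209.4404], [0.0, 0.0, 1.0]], 'position': [0.506, 0.0141, 1.076], 'attitude': [-172.7159, -1.5929, -88.5284]}
wrist {'mtx': [[325.1923, 0.0, 275.7386], [0.0, 325.1923, 211.1535], [0.0, 0.0, 1.0]], 'hand_eye': [[0.0002, -0.2393, 0.9709, -0.1773], [0.0005, -0.9709, -0.2393, 0.066], [1.0, 0.0006, -0.0001, 0.0003], [0.0, 0.0, 0.0, 1.0]]}
```

View pics/side0.png

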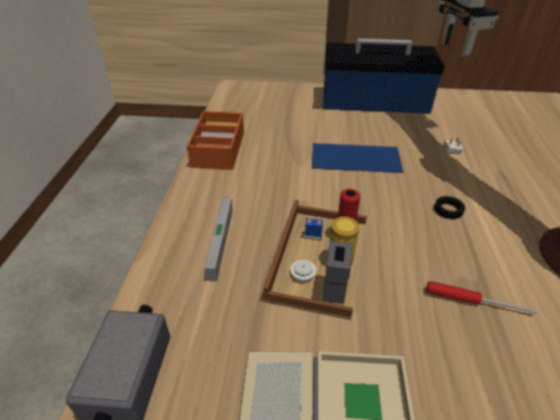

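View pics/top0.png

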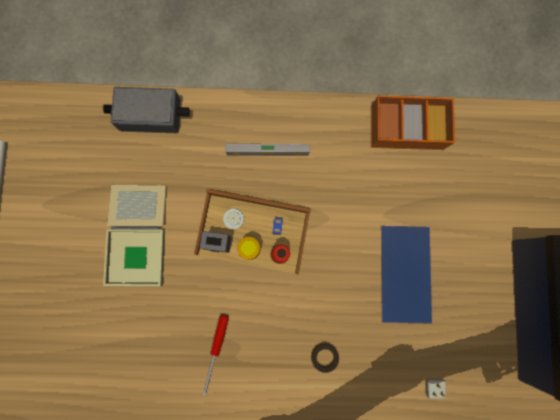

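View pics/wrist0.png

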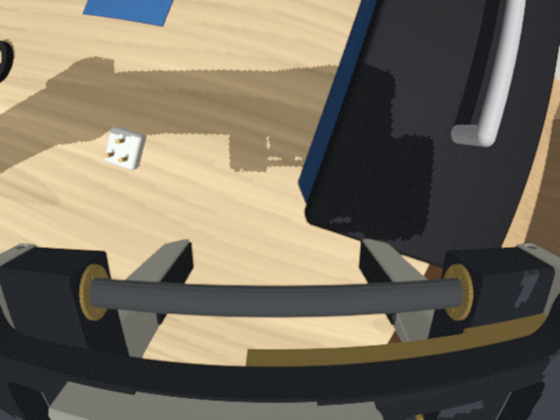

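```bash
cat > h.py <<'E'
from cell import env
import cv2,numpy as np
from scipy.spatial.transform import Rotation as R
def rot(a): return R.from_euler('xyz',a,degrees=True).as_matrix()
def cap(n,save=None):
    s=env.state(); c=env.capture(n); c['s']=s; c['n']=n
    c['bgr']=np.ascontiguousarray(c["pixels"][:,:,::-1]); c['hsv']=cv2.cvtColor(c['bgr'],cv2.COLOR_BGR2HSV)
    if save: cv2.imwrite(f"pics/{save}.png",c['bgr'])
    if n=='wrist':
        T=np.eye(4);T[:3,:3]=rot(s['tool_rot']);T[:3,3]=s['tcp_pos'];c['T']=T@np.array(c['hand_eye'])
    else:
        T=np.eye(4);T[:3,:3]=rot(c['attitude']);T[:3,3]=c['position'];c['T']=T
    return c
def ray(c,u,v):
    K=c['mtx'];x=(u-K[0,2])/K[0,0];y=(v-K[1,2])/K[1,1]
    if c['n']=='wrist':
        r=np.hypot(x,y)+1e-12;d=np.array([x/r*np.sin(r),y/r*np.sin(r),np.cos(r)])
    else: d=np.array([x,y,1.])
    d=c['T'][:3,:3]@d; return c['T'][:3,3],d/np.linalg.norm(d)
def onz(c,u,v,z):
    o,d=ray(c,u,v);return o+d*(z-o[2])/d[2]
def proj(c,p):
    q=c['T'][:3,:3].T@(np.array(p)-c['T'][:3,3]);K=c['mtx']
    if c['n']=='wrist':
        t=np.arctan2(np.hypot(q[0],q[1]),q[2]);a=q[:2]/np.hypot(q[0],q[1])*t
    else: a=q[:2]/q[2]
    return a[0]*K[0,0]+K[0,2],a[1]*K[1,1]+K[1,2]
def pixpts(c,mask,z):
    """all mask pixels -> points on plane z"""
    ys,xs=np.nonzero(mask);return np.array([onz(c,x,y,z)[:2] for x,y in zip(xs,ys)])
def rect(c,mask,z):
    k=cv2.findContours(mask.astype(np.uint8),cv2.RETR_EXTERNAL,cv2.CHAIN_APPROX_NONE)[0]
    k=max(k,key=cv2.contourArea)[:,0,:]
    P=np.array([onz(c,x,y,z)[:2] for x,y in k])
    (ce,wh,a)=cv2.minAreaRect((P*1000).astype(np.float32));return np.round(ce,1),np.round(wh,1),round(a,1),k
def big(m):
    n,l,st,ce=cv2.connectedComponentsWithStats(m.astype(np.uint8))
    i=1+np.argmax(st[1:,4]);return l==i
def hm(c,lo,hi): return cv2.inRange(c['hsv'],np.array(lo),np.array(hi))>0
E
python3 - <<'E'
from h import *
c=cap('top')
b=c['bgr']
cv2.imwrite('pics/t1.png',cv2.resize(b[170:290,180:320],None,fx=5.5,fy=4.9,interpolation=cv2.INTER_CUBIC))
d=cap('side');cv2.imwrite('pics/s1.png',cv2.resize(d['bgr'][170:330,250:400],None,fx=3.7,fy=3.7,interpolation=cv2.INTER_CUBIC))
for cc in(c,d):
    print('mat',rect(cc,big(hm(cc,[100,120,40],[125,255,255]) & (np.indices(cc['hsv'].shape[:2])[1]<(450 if cc is c else 600)) & (np.indices(cc['hsv'].shape[:2])[0]>130)),.004)[:3])
    print('green',rect(cc,big(hm(cc,[50,120,40],[80,255,255])),.006)[:3])
for p in [(209,190),(309,209),(298,272),(197,254)]: print(onz(c,*p,.03))
E
```

```text
mat (array([ 465.9, -353.4]), array([119.5, 203. ]), 89.6)
green (array([509.5, 351.5]), array([51.1, 52.1]), 1.5)
mat (array([ 483.6, -346.7]), array([119.4, 241. ]), 89.9)
green (array([507.2, 353.6]), array([51.3, 53. ]), 0.6)
[0.68577912 0.16694666 0.03      ]
[ 0.6439203  -0.09241757  0.03      ]
[ 0.48234741 -0.06708424  0.03      ]
[0.52093489 0.18944708 0.03      ]
```

View pics/t1.png

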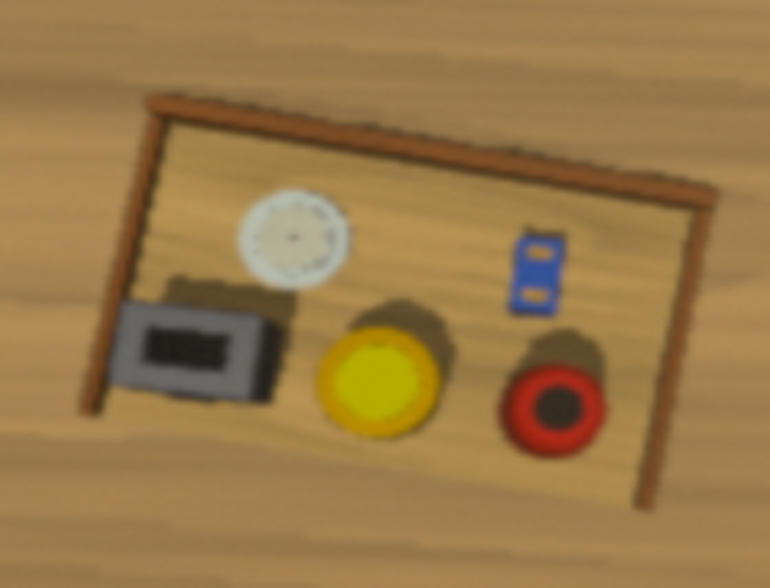

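View pics/s1.png

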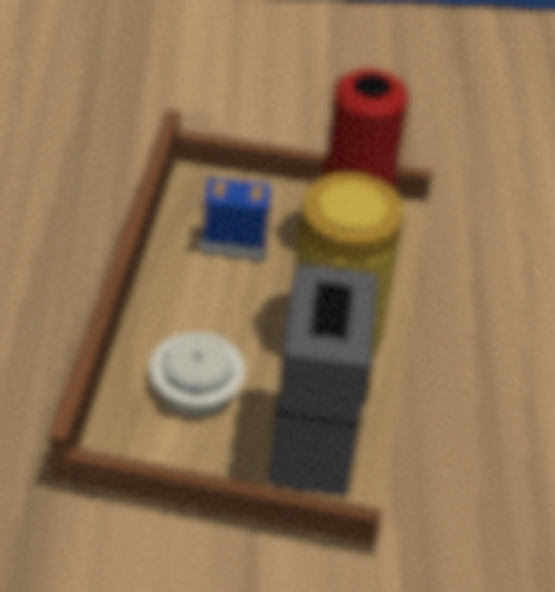

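```bash
python3 - <<'E'
from h import *
c=cap('top');d=cap('side')
I=np.indices((420,560))
def cen(m): 
    ys,xs=np.nonzero(m);return xs.mean(),ys.mean(),len(xs)
for cc in(c,d):
    roi=(I[1]>190)&(I[1]<315)&(I[0]>185)&(I[0]<280) if cc is c else (I[1]>260)&(I[1]<370)&(I[0]>180)&(I[0]<320)
    blue=big(hm(cc,[105,120,40],[130,255,255])&roi)
    red=big((hm(cc,[0,150,60],[6,255,255])|hm(cc,[172,150,60],[180,255,255]))&roi)
    # black hole in red
    k=max(cv2.findContours(red.astype(np.uint8),cv2.RETR_EXTERNAL,2)[0],key=cv2.contourArea)
    f=np.zeros((420,560),np.uint8);cv2.drawContours(f,[k],-1,1,-1)
    hole=big((f>0)&~red)
    yel=big(hm(cc,[22,180,90],[35,255,255])&roi)
    dark=hm(cc,[0,0,0],[180,90,45])&roi
    print(cc['n'])
    for n,m,z in(('fuse',blue,.045),('torch hole',hole,.129),('torch red',f>0,.120),('tubyel',yel,.109)):
        u,v,N=cen(m);print(n,round(u,1),round(v,1),N,np.round(onz(cc,u,v,z)*1000,1))
for n,p in(('top',(213.5,241.2)),):
    pass
# case top corners by eye in t1 (117,300),(268,318),(250,398),(110,384)
P=np.array([onz(c,180+x/5.5,170+y/4.9,.114)[:2]*1000 for x,y in[(122,300),(268,318),(250,398),(108,384)]]);print('case top',P.round(1),P.mean(0))
P=np.array([onz(d,250+x/3.7,170+y/3.7,.114)[:2]*1000 for x,y in[(300,266),(378,272),(370,362),(286,356)]]);print('case side',P.round(1),P.mean(0))
print('dish',onz(c,180+294/5.5,170+240/4.9,.03),onz(d,250+197/3.7,170+368/3.7,.03))
# tray corners side view
for cc,pp in((c,[(197.5,252.5),(297,271.5)]),(d,[(348,309),(364,219.5)])): print([onz(cc,*p,.03).round(4) for p in pp])
for p in [(382,226),(430,227),(431,322),(383,322)]: print('mat',onz(c,*p,.004).round(4))
print(rot(env.state()['tool_rot']).round(3))
E
```

```text
top
fuse 276.9 225.4 34 [597.9 -10.3  45. ]
torch hole 281.2 252.8 50 [527.4 -19.7 129. ]
torch red 280.3 253.2 241 [526.5 -18.  120. ]
tubyel 248.5 247.5 392 [538.   56.6 109. ]
side
fuse 313.3 228.4 194 [595.9   4.2  45. ]
torch hole 350.2 192.8 29 [525.7 -19.  129. ]
torch red 349.0 202.8 490 [527.9   2.6 120. ]
tubyel 339.0 239.0 1 [548.7  97.9 109. ]
case top [[573.  166. ]
 [566.1 103.7]
 [527.9 109.7]
 [532.9 169.9]] [549.99342663 137.32151961]
case side [[563.9 112. ]
 [525.4 112.8]
 [531.6 172.8]
 [570.7 172.5]] [547.90966494 142.54199228]
dish [0.61247131 0.10108153 0.03      ] [0.61213049 0.10955085 0.03      ]
[array([0.5247, 0.1884, 0.03  ]), array([ 0.4835, -0.0645,  0.03  ])]
[array([0.5267, 0.1974, 0.03  ]), array([ 0.4822, -0.0516,  0.03  ])]
mat [ 0.6077 -0.2894  0.004 ]
mat [ 0.6086 -0.4176  0.004 ]
mat [ 0.3629 -0.4148  0.004 ]
mat [ 0.3602 -0.2902  0.004 ]
[[-0.     0.947  0.322]
 [ 0.001  0.322 -0.947]
 [-1.    -0.    -0.001]]
```

Request:
drive_tool([
  {"tx":-10,"ax":-6.9},
  {"tx":-10,"ax":-6.9},
  {"tx":-10,"ax":-6.9},
  {"tx":-10,"ax":-6.9},
  {"tx":-10,"ax":-6.9},
  {"tx":-10,"ax":-6.9},
  {"tx":-10,"ax":-6.9},
  {"tx":-10,"ax":-6.9},
  {"tx":-10,"ax":-6.9},
  {},
])

```text
invalid input at $.moves[0]: expected keys tx, ty, tz, ax, ay, az, grip
```

```bash
cat >> h.py <<'E'
def go(x,y,z,jaw=None):
    s=env.state();M=rot(s['tool_rot']);p=s['tcp_pos']
    t=M.T@(np.array([x,y,z])-p)*1000
    ja=np.degrees(np.arctan2(M[1,2],M[0,2]))
    out=f"t={s['time']:.1f} p={p.round(4)} jaw={ja:.1f} tilt={np.degrees(np.arccos(-M[2,0])):.2f} w={s['width']*93:.1f} F={np.round(s['force'],1)} shift tool={t.round(1)}"
    if jaw is not None:
        a=-((jaw-ja+90)%180-90); out+=f" ax={a:.1f}"
    print(out)
    if 0: pass
E
python3 -c "
from h import *
go(.527,-.019,.296,-9)"
```

```text
t=0.3 p=[ 0.2092 -0.6152  0.2069] jaw=-71.2 tilt=0.04 w=92.9 F=[-0.3 -0.5  0.2] shift tool=[ -88.7  492.8 -462.2] ax=-62.2
```

Request:
drive_tool([
  {"tx":-10,"ty":0,"tz":0,"ax":-6.9,"ay":0,"az":0,"grip":1},
  {"tx":-10,"ty":0,"tz":0,"ax":-6.9,"ay":0,"az":0,"grip":1},
  {"tx":-10,"ty":0,"tz":0,"ax":-6.9,"ay":0,"az":0,"grip":1},
  {"tx":-10,"ty":0,"tz":0,"ax":-6.9,"ay":0,"az":0,"grip":1},
  {"tx":-10,"ty":0,"tz":0,"ax":-6.9,"ay":0,"az":0,"grip":1},
  {"tx":-10,"ty":0,"tz":0,"ax":-6.9,"ay":0,"az":0,"grip":1},
  {"tx":-10,"ty":0,"tz":0,"ax":-6.9,"ay":0,"az":0,"grip":1},
  {"tx":-10,"ty":0,"tz":0,"ax":-6.9,"ay":0,"az":0,"grip":1},
  {"tx":-10,"ty":0,"tz":0,"ax":-6.9,"ay":0,"az":0,"grip":1},
  {"tx":0,"ty":0,"tz":0,"ax":0,"ay":0,"az":0,"grip":1},
])

```text
time: 1.18
tcp_pos: [0.2095, -0.6164, 0.2994]
tool_rot: [-54.6, 89.8, -63.6]
force: [-0.4, -0.6, 1.1]
width: 1.001
```

```bash
python3 -c "
from h import *
go(.527,-.019,.296,-9)"
```

```text
t=1.2 p=[ 0.2095 -0.6164  0.2994] jaw=-9.0 tilt=0.24 w=93.1 F=[-0.4 -0.6  1.1] shift tool=[  1.8 639.8 219.8] ax=-0.0
```

Request:
drive_tool([
  {"tx":0,"ty":26.7,"tz":9.2,"ax":0,"ay":0,"az":0,"grip":1},
  {"tx":0,"ty":26.7,"tz":9.2,"ax":0,"ay":0,"az":0,"grip":1},
  {"tx":0,"ty":26.7,"tz":9.2,"ax":0,"ay":0,"az":0,"grip":1},
  {"tx":0,"ty":26.7,"tz":9.2,"ax":0,"ay":0,"az":0,"grip":1},
  {"tx":0,"ty":26.7,"tz":9.2,"ax":0,"ay":0,"az":0,"grip":1},
  {"tx":0,"ty":26.7,"tz":9.2,"ax":0,"ay":0,"az":0,"grip":1},
  {"tx":0,"ty":26.7,"tz":9.2,"ax":0,"ay":0,"az":0,"grip":1},
  {"tx":0,"ty":26.7,"tz":9.2,"ax":0,"ay":0,"az":0,"grip":1},
  {"tx":0,"ty":26.7,"tz":9.2,"ax":0,"ay":0,"az":0,"grip":1},
  {"tx":0,"ty":26.7,"tz":9.2,"ax":0,"ay":0,"az":0,"grip":1},
  {"tx":0,"ty":26.7,"tz":9.2,"ax":0,"ay":0,"az":0,"grip":1},
  {"tx":0,"ty":26.7,"tz":9.2,"ax":0,"ay":0,"az":0,"grip":1},
])

```text
time: 2.18
tcp_pos: [0.3692, -0.3151, 0.2968]
tool_rot: [138.6, 90.0, 129.2]
force: [0.4, -0.4, -0.6]
width: 0.999
```

Request:
drive_tool([
  {"tx":0,"ty":26.7,"tz":9.2,"ax":0,"ay":0,"az":0,"grip":1},
  {"tx":0,"ty":26.7,"tz":9.2,"ax":0,"ay":0,"az":0,"grip":1},
  {"tx":0,"ty":26.7,"tz":9.2,"ax":0,"ay":0,"az":0,"grip":1},
  {"tx":0,"ty":26.7,"tz":9.2,"ax":0,"ay":0,"az":0,"grip":1},
  {"tx":0,"ty":26.7,"tz":9.2,"ax":0,"ay":0,"az":0,"grip":1},
  {"tx":0,"ty":26.7,"tz":9.2,"ax":0,"ay":0,"az":0,"grip":1},
  {"tx":0,"ty":26.7,"tz":9.2,"ax":0,"ay":0,"az":0,"grip":1},
  {"tx":0,"ty":26.7,"tz":9.2,"ax":0,"ay":0,"az":0,"grip":1},
  {"tx":0,"ty":26.7,"tz":9.2,"ax":0,"ay":0,"az":0,"grip":1},
  {"tx":0,"ty":26.7,"tz":9.2,"ax":0,"ay":0,"az":0,"grip":1},
  {"tx":0,"ty":26.7,"tz":9.2,"ax":0,"ay":0,"az":0,"grip":1},
  {"tx":0,"ty":0,"tz":0,"ax":0,"ay":0,"az":0,"grip":1},
])

```text
time: 3.18
tcp_pos: [0.5171, -0.0354, 0.297]
tool_rot: [83.2, 89.7, 74.4]
force: [0.6, 1.1, 1.2]
width: 1.001
```

```bash
python3 -c "
from h import *
go(.527,-.019,.296,-9)
c=cap('wrist','w1')
for p in [(.527,-.019,.129),(.538,.057,.109),(.549,.140,.114),(.598,-.01,.053)]: print(np.round(proj(c,p),1))"
```

```text
t=3.2 p=[ 0.5171 -0.0354  0.297 ] jaw=-8.7 tilt=0.32 w=93.1 F=[0.6 1.1 1.2] shift tool=[ 1.1 17.7  7.3] ax=0.3
[282.3 178.4]
[281.5 108. ]
[280.   35.3]
[333.8 156.1]
```

View pics/w1.png

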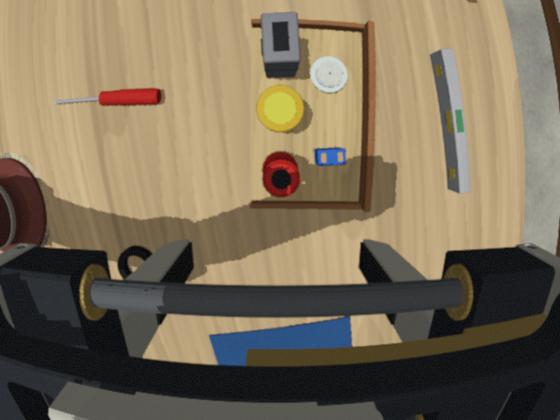

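```bash
python3 - <<'E'
from h import *
c=cap('wrist')
cv2.imwrite('pics/w1z.png',cv2.resize(c['bgr'][0:215,240:385],None,fx=3.7,fy=2.79*1,interpolation=cv2.INTER_CUBIC)[:600])
I=np.indices((420,560));roi=(I[1]>250)&(I[1]<372)&(I[0]<215)
def cen(m): 
    ys,xs=np.nonzero(m);return xs.mean(),ys.mean(),len(xs)
blk=big(hm(c,[0,0,0],[180,255,45])&roi&(I[0]>160)&(I[0]<195)&(I[1]>270)&(I[1]<295))
u,v,n=cen(blk);print('torch',u,v,n,onz(c,u,v,.129))
y=big(hm(c,[20,150,80],[35,255,255])&roi&(I[0]>80)&(I[0]<140));u,v,n=cen(y);r=rect(c,y,.109);print('tub',u,v,n,onz(c,u,v,.109),r[:3])
b=big(hm(c,[105,120,40],[130,255,255])&roi);print('fuse',cen(b),onz(c,*cen(b)[:2],.053),rect(c,b,.053)[:3])
g=hm(c,[0,0,60],[180,60,140])&roi&(I[0]<72)&(I[1]<305);print('case',rect(c,big(g),.114)[:3])
E
```

```text
torch 281.31698113207545 175.29811320754717 265 [ 0.52512483 -0.01963298  0.129     ]
tub 280.2759216589862 104.41935483870968 1736 [0.53612121 0.05696659 0.109     ] (array([536.4,  57.5]), array([51.7, 51.5]), 36.8)
fuse (np.float64(330.0635838150289), np.float64(152.95375722543352), 346) [ 0.59216854 -0.00977736  0.053     ] (array([592.8, -10. ]), array([21.1, 38.6]), 82.6)
case (array([548.8, 137.9]), array([60.6, 42.1]), 84.2)
```

View pics/w1z.png

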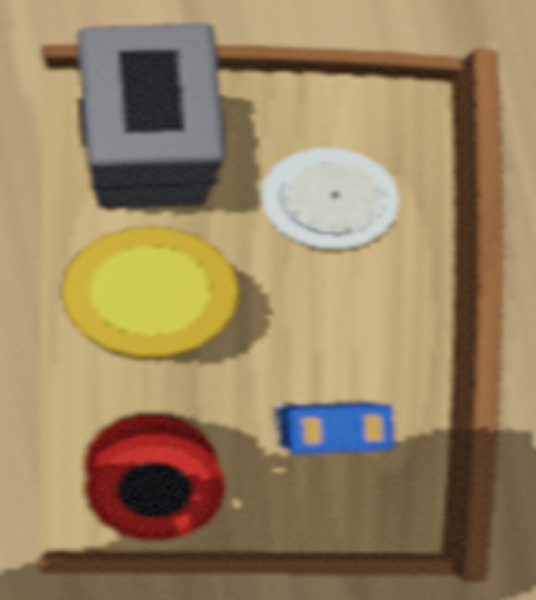

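```bash
python3 -c "
from h import *
go(.526,-.019,.101,-9)"
```

```text
t=3.3 p=[ 0.5153 -0.0416  0.2967] jaw=-9.1 tilt=0.06 w=92.9 F=[-0.1 -0.4 -0.1] shift tool=[195.7  24.    7.2] ax=-0.1
```

Request:
drive_tool([
  {"tx":0,"ty":12,"tz":3.6,"ax":0,"ay":0,"az":0,"grip":1},
  {"tx":0,"ty":12,"tz":3.6,"ax":0,"ay":0,"az":0,"grip":1},
  {"tx":25,"ty":0,"tz":0,"ax":0,"ay":0,"az":0,"grip":1},
  {"tx":25,"ty":0,"tz":0,"ax":0,"ay":0,"az":0,"grip":1},
  {"tx":25,"ty":0,"tz":0,"ax":0,"ay":0,"az":0,"grip":1},
  {"tx":25,"ty":0,"tz":0,"ax":0,"ay":0,"az":0,"grip":1},
  {"tx":0,"ty":0,"tz":0,"ax":0,"ay":0,"az":0,"grip":1},
  {"tx":0,"ty":0,"tz":0,"ax":0,"ay":0,"az":0,"grip":1},
])

```text
time: 3.95
tcp_pos: [0.5256, -0.0208, 0.1966]
tool_rot: [-168.2, 89.8, -177.4]
force: [0.8, 0.0, -0.3]
width: 1.002
```

```bash
python3 -c "
from h import *
go(.526,-.019,.101,-9)
c=cap('wrist','w2')
for p in [(.527,-.019,.129),(.527,-.019,.009)]: print(np.round(proj(c,p),1))"
```

```text
t=4.0 p=[ 0.5256 -0.0208  0.1966] jaw=-9.2 tilt=0.16 w=93.2 F=[ 0.8  0.  -0.3] shift tool=[95.6  1.9  0.3] ax=-0.2
[277.  215.3]
[277.  188.7]
```

View pics/w2.png

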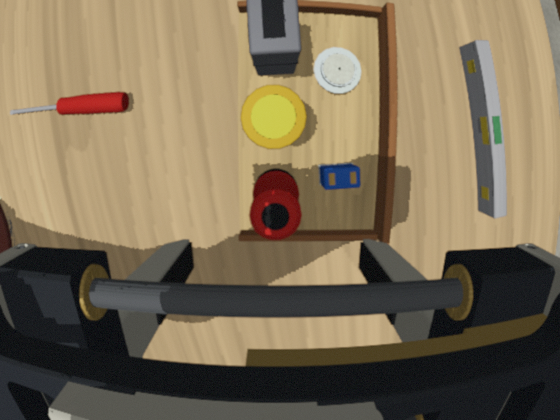

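Request:
drive_tool([
  {"tx":24,"ty":1,"tz":0,"ax":0,"ay":0,"az":0,"grip":1},
  {"tx":24,"ty":1,"tz":0,"ax":0,"ay":0,"az":0,"grip":1},
  {"tx":24,"ty":0,"tz":0,"ax":0,"ay":0,"az":0,"grip":1},
  {"tx":23.5,"ty":0,"tz":0,"ax":0,"ay":0,"az":0,"grip":1},
  {"tx":0,"ty":0,"tz":0,"ax":0,"ay":0,"az":0,"grip":1},
  {"tx":0,"ty":0,"tz":0,"ax":0,"ay":0,"az":0,"grip":1},
  {"tx":0,"ty":0,"tz":0,"ax":0,"ay":0,"az":0,"grip":1},
])

```text
time: 4.58
tcp_pos: [0.5286, -0.0178, 0.104]
tool_rot: [12.1, 89.8, 3.0]
force: [-0.9, 0.2, 0.4]
width: 0.998
```

Request:
drive_tool([
  {"tx":0,"ty":0,"tz":0,"ax":0,"ay":0,"az":0,"grip":-1},
  {"tx":0,"ty":0,"tz":0,"ax":0,"ay":0,"az":0,"grip":-1},
  {"tx":0,"ty":0,"tz":0,"ax":0,"ay":0,"az":0,"grip":-1},
  {"tx":0,"ty":0,"tz":0,"ax":0,"ay":0,"az":0,"grip":-1},
  {"tx":0,"ty":0,"tz":0,"ax":0,"ay":0,"az":0,"grip":-1},
  {"tx":0,"ty":0,"tz":0,"ax":0,"ay":0,"az":0,"grip":-1},
  {"tx":0,"ty":0,"tz":0,"ax":0,"ay":0,"az":0,"grip":-1},
  {"tx":0,"ty":0,"tz":0,"ax":0,"ay":0,"az":0,"grip":-1},
  {"tx":0,"ty":0,"tz":0,"ax":0,"ay":0,"az":0,"grip":-1},
], force=20)

```text
time: 5.33
tcp_pos: [0.5265, -0.018, 0.1017]
tool_rot: [-179.6, 90.0, 171.3]
force: [-0.7, -0.3, 1.4]
width: 0.444
```

```bash
python3 -c "
from h import *
go(.526,-.019,.101,-9)
go(.400,-.325,.25,0)"
```

```text
t=5.3 p=[ 0.5265 -0.018   0.1017] jaw=-9.1 tilt=0.03 w=41.3 F=[-0.7 -0.3  1.4] shift tool=[ 0.7 -1.1 -0.3] ax=-0.1
t=5.3 p=[ 0.5265 -0.018   0.1017] jaw=-9.1 tilt=0.03 w=41.3 F=[-0.7 -0.3  1.4] shift tool=[-148.3 -323.2  -76.4] ax=-9.1
```

Request:
drive_tool([
  {"tx":-20,"ty":0,"tz":0,"ax":0,"ay":0,"az":0,"grip":-1},
  {"tx":-25,"ty":0,"tz":0,"ax":0,"ay":0,"az":0,"grip":-1},
  {"tx":-25,"ty":0,"tz":0,"ax":0,"ay":0,"az":0,"grip":-1},
  {"tx":0,"ty":-20,"tz":-5,"ax":0,"ay":0,"az":0,"grip":-1},
  {"tx":0,"ty":-30,"tz":-7,"ax":0,"ay":0,"az":0,"grip":-1},
  {"tx":0,"ty":-30,"tz":-7,"ax":0,"ay":0,"az":0,"grip":-1},
  {"tx":0,"ty":-30,"tz":-7,"ax":0,"ay":0,"az":0,"grip":-1},
  {"tx":0,"ty":-30,"tz":-7,"ax":0,"ay":0,"az":0,"grip":-1},
  {"tx":0,"ty":-30,"tz":-7,"ax":0,"ay":0,"az":0,"grip":-1},
  {"tx":0,"ty":-30,"tz":-7,"ax":0,"ay":0,"az":0,"grip":-1},
  {"tx":0,"ty":-30,"tz":-7,"ax":0,"ay":0,"az":0,"grip":-1},
  {"tx":0,"ty":-30,"tz":-7,"ax":0,"ay":0,"az":0,"grip":-1},
])

```text
time: 6.33
tcp_pos: [0.4241, -0.2662, 0.1714]
tool_rot: [158.2, 89.9, 149.1]
force: [0.3, -0.3, -1.7]
width: 0.444
```

Request:
drive_tool([
  {"tx":0,"ty":-30,"tz":-7,"ax":0,"ay":0,"az":0,"grip":-1},
  {"tx":0,"ty":-20,"tz":-6,"ax":0,"ay":0,"az":0,"grip":-1},
  {"tx":0,"ty":-13,"tz":-2,"ax":0,"ay":0,"az":0,"grip":-1},
  {"tx":0,"ty":0,"tz":0,"ax":0,"ay":0,"az":0,"grip":-1},
  {"tx":0,"ty":0,"tz":0,"ax":0,"ay":0,"az":0,"grip":-1},
  {"tx":0,"ty":0,"tz":0,"ax":0,"ay":0,"az":0,"grip":-1},
  {"tx":0,"ty":0,"tz":0,"ax":0,"ay":0,"az":0,"grip":-1},
])

```text
time: 6.92
tcp_pos: [0.4017, -0.3226, 0.1718]
tool_rot: [72.0, 89.9, 63.1]
force: [-0.8, 0.9, -1.2]
width: 0.441
```

```bash
python3 -c "
from h import *
go(.400,-.325,.0972,-9);cap('side','s2')
go(.400,-.325,.0972,-9)"
```

```text
t=6.9 p=[ 0.4017 -0.3226  0.1718] jaw=-8.9 tilt=0.08 w=41.0 F=[-0.8  0.9 -1.2] shift tool=[74.6 -2.7 -1.4] ax=0.1
t=7.0 p=[ 0.4016 -0.3229  0.1719] jaw=-8.9 tilt=0.06 w=41.2 F=[-0.5  0.2 -2.1] shift tool=[74.7 -2.4 -1.3] ax=0.1
```

View pics/s2.png

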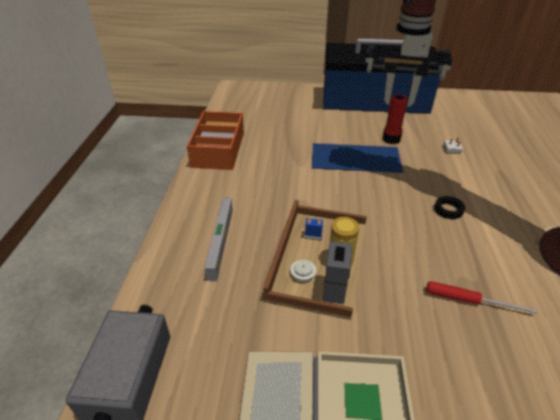

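Request:
drive_tool([
  {"tx":24,"ty":-1,"tz":0,"ax":0,"ay":0,"az":0,"grip":-1},
  {"tx":24,"ty":-1,"tz":0,"ax":0,"ay":0,"az":0,"grip":-1},
  {"tx":15,"ty":0,"tz":0,"ax":0,"ay":0,"az":0,"grip":-1},
  {"tx":7,"ty":0,"tz":0,"ax":0,"ay":0,"az":0,"grip":-1},
  {"tx":2,"ty":0,"tz":0,"ax":0,"ay":0,"az":0,"grip":-1},
  {"tx":2,"ty":0,"tz":0,"ax":0,"ay":0,"az":0,"grip":-1},
  {"tx":0,"ty":0,"tz":0,"ax":0,"ay":0,"az":0,"grip":-1},
  {"tx":0,"ty":0,"tz":0,"ax":0,"ay":0,"az":0,"grip":-1},
  {"tx":0,"ty":0,"tz":0,"ax":0,"ay":0,"az":0,"grip":-1},
])

```text
time: 7.72
tcp_pos: [0.4008, -0.3272, 0.0986]
tool_rot: [-26.2, 89.9, -35.3]
force: [-0.5, -0.4, -1.9]
width: 0.445
```

```bash
python3 -c "
from h import *
go(.400,-.325,.0972,-9)"
```

```text
t=7.7 p=[ 0.4008 -0.3272  0.0986] jaw=-9.1 tilt=0.11 w=41.4 F=[-0.5 -0.4 -1.9] shift tool=[ 1.4  2.  -1.2] ax=-0.1
```

Request:
drive_tool([
  {"tx":1,"ty":0,"tz":0,"ax":0,"ay":0,"az":0,"grip":-1},
  {"tx":1,"ty":0,"tz":0,"ax":0,"ay":0,"az":0,"grip":-1},
  {"tx":0,"ty":0,"tz":0,"ax":0,"ay":0,"az":0,"grip":-1},
  {"tx":0,"ty":0,"tz":0,"ax":0,"ay":0,"az":0,"grip":-1},
])

```text
time: 8.05
tcp_pos: [0.4005, -0.3273, 0.0966]
tool_rot: [-42.2, 89.9, -51.3]
force: [-1.1, 1.3, 4.5]
width: 0.443
```

Contact made (force flipped to +4.5 N). Release and rise.

Request:
drive_tool([
  {"tx":0,"ty":0,"tz":0,"ax":0,"ay":0,"az":0,"grip":0.2},
  {"tx":0,"ty":0,"tz":0,"ax":0,"ay":0,"az":0,"grip":0.6},
  {"tx":0,"ty":0,"tz":0,"ax":0,"ay":0,"az":0,"grip":1},
  {"tx":0,"ty":0,"tz":0,"ax":0,"ay":0,"az":0,"grip":1},
  {"tx":0,"ty":0,"tz":0,"ax":0,"ay":0,"az":0,"grip":1},
  {"tx":-20,"ty":0,"tz":0,"ax":0,"ay":0,"az":0,"grip":1},
  {"tx":-25,"ty":0,"tz":0,"ax":0,"ay":0,"az":0,"grip":1},
  {"tx":-25,"ty":0,"tz":0,"ax":0,"ay":0,"az":0,"grip":1},
  {"tx":-25,"ty":0,"tz":0,"ax":0,"ay":0,"az":0,"grip":1},
  {"tx":0,"ty":0,"tz":0,"ax":0,"ay":0,"az":0,"grip":1},
])

```text
time: 8.88
tcp_pos: [0.4032, -0.3283, 0.1953]
tool_rot: [-26.3, 89.4, -35.4]
force: [0.5, 0.0, -0.1]
width: 0.997
```

```bash
python3 -c "
from h import *
cap('wrist','w3');cap('side','s3')
go(.537,.057,.083,-9)"
```

```text
t=9.0 p=[ 0.4005 -0.3271  0.1913] jaw=-9.1 tilt=0.10 w=92.9 F=[ 0.2 -0.3  0.2] shift tool=[108.  401.   73.7] ax=-0.1
```

View pics/w3.png

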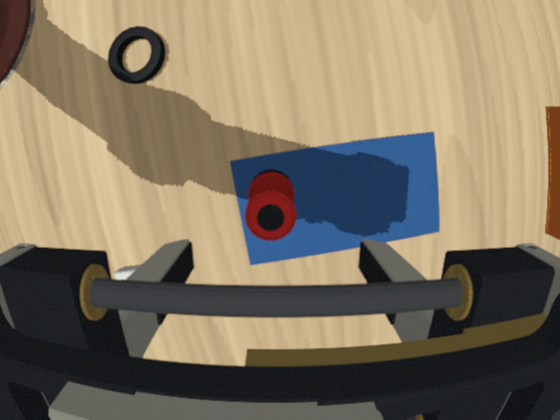

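Request:
drive_tool([
  {"tx":0,"ty":20,"tz":4,"ax":0,"ay":0,"az":0,"grip":1},
  {"tx":0,"ty":33,"tz":6,"ax":0,"ay":0,"az":0,"grip":1},
  {"tx":0,"ty":33,"tz":6,"ax":0,"ay":0,"az":0,"grip":1},
  {"tx":0,"ty":33,"tz":6,"ax":0,"ay":0,"az":0,"grip":1},
  {"tx":0,"ty":33,"tz":6,"ax":0,"ay":0,"az":0,"grip":1},
  {"tx":0,"ty":33,"tz":6,"ax":0,"ay":0,"az":0,"grip":1},
  {"tx":0,"ty":33,"tz":6,"ax":0,"ay":0,"az":0,"grip":1},
  {"tx":0,"ty":33,"tz":6,"ax":0,"ay":0,"az":0,"grip":1},
  {"tx":0,"ty":33,"tz":6,"ax":0,"ay":0,"az":0,"grip":1},
  {"tx":0,"ty":33,"tz":6,"ax":0,"ay":0,"az":0,"grip":1},
  {"tx":0,"ty":33,"tz":6,"ax":0,"ay":0,"az":0,"grip":1},
  {"tx":0,"ty":33,"tz":6,"ax":0,"ay":0,"az":0,"grip":1},
])

```text
time: 9.98
tcp_pos: [0.5292, 0.0414, 0.1889]
tool_rot: [-162.8, 89.8, -171.9]
force: [1.2, -0.7, 0.3]
width: 1.002
```

Request:
drive_tool([
  {"tx":0,"ty":18,"tz":4,"ax":0,"ay":0,"az":0,"grip":1},
  {"tx":0,"ty":0,"tz":0,"ax":0,"ay":0,"az":0,"grip":1},
  {"tx":0,"ty":0,"tz":0,"ax":0,"ay":0,"az":0,"grip":1},
  {"tx":0,"ty":0,"tz":0,"ax":0,"ay":0,"az":0,"grip":1},
  {"tx":0,"ty":0,"tz":0,"ax":0,"ay":0,"az":0,"grip":1},
  {"tx":0,"ty":0,"tz":0,"ax":0,"ay":0,"az":0,"grip":1},
])

```text
time: 10.48
tcp_pos: [0.5364, 0.0554, 0.1903]
tool_rot: [-127.5, 89.9, -136.8]
force: [1.1, -0.3, -0.3]
width: 0.998
```

```bash
python3 -c "
from h import *
c=cap('wrist','w4')
I=np.indices((420,560))
y=big(hm(c,[20,150,80],[35,255,255])&(I[0]<240)&(I[1]<340)&(I[1]>200))
k=cv2.findContours(y.astype(np.uint8),0,1)[0][0];print(cv2.boundingRect(k),[onz(c,cv2.boundingRect(k)[0]+cv2.boundingRect(k)[2]/2,300-0,.109)])
go(.537,.057,.083,-9)"
```

```text
(244, 166, 64, 74) [array([ 0.52380771, -0.02436428,  0.109     ])]
t=10.5 p=[0.5365 0.0557 0.1906] jaw=-9.3 tilt=0.06 w=92.9 F=[-0.2 -0.1  0.1] shift tool=[107.6   1.5   0.3] ax=-0.3
```

View pics/w4.png

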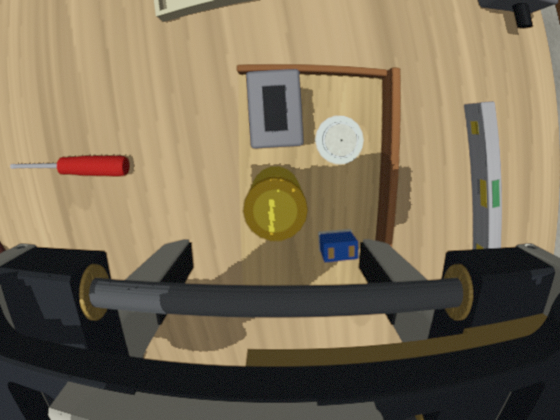

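Request:
drive_tool([
  {"tx":24,"ty":1,"tz":0,"ax":0,"ay":0,"az":0,"grip":1},
  {"tx":24,"ty":0,"tz":0,"ax":0,"ay":0,"az":0,"grip":1},
  {"tx":24,"ty":0,"tz":0,"ax":0,"ay":0,"az":0,"grip":1},
  {"tx":24,"ty":0,"tz":0,"ax":0,"ay":0,"az":0,"grip":1},
  {"tx":11,"ty":0,"tz":0,"ax":0,"ay":0,"az":0,"grip":1},
  {"tx":0,"ty":0,"tz":0,"ax":0,"ay":0,"az":0,"grip":1},
  {"tx":0,"ty":0,"tz":0,"ax":0,"ay":0,"az":0,"grip":1},
  {"tx":0,"ty":0,"tz":0,"ax":0,"ay":0,"az":0,"grip":1},
])

```text
time: 11.2
tcp_pos: [0.5381, 0.0585, 0.0851]
tool_rot: [21.9, 89.8, 12.8]
force: [-0.2, -0.2, 0.8]
width: 0.997
```

Request:
drive_tool([
  {"tx":0,"ty":0,"tz":0,"ax":0,"ay":0,"az":0,"grip":-1},
  {"tx":0,"ty":0,"tz":0,"ax":0,"ay":0,"az":0,"grip":-1},
  {"tx":0,"ty":0,"tz":0,"ax":0,"ay":0,"az":0,"grip":-1},
  {"tx":0,"ty":0,"tz":0,"ax":0,"ay":0,"az":0,"grip":-1},
  {"tx":0,"ty":0,"tz":0,"ax":0,"ay":0,"az":0,"grip":-1},
  {"tx":0,"ty":0,"tz":0,"ax":0,"ay":0,"az":0,"grip":-1},
  {"tx":0,"ty":0,"tz":0,"ax":0,"ay":0,"az":0,"grip":-1},
  {"tx":0,"ty":0,"tz":0,"ax":0,"ay":0,"az":0,"grip":-1},
])

```text
time: 11.87
tcp_pos: [0.5369, 0.0584, 0.0838]
tool_rot: [177.4, 90.0, 168.3]
force: [0.5, 0.2, 0.3]
width: 0.572
```

```bash
python3 -c "
from h import *
go(.485,-.385,.1,-9)"
```

```text
t=11.9 p=[0.5369 0.0584 0.0838] jaw=-9.1 tilt=0.01 w=53.2 F=[0.5 0.2 0.3] shift tool=[ -16.2 -446.    19. ] ax=-0.1
```

Request:
drive_tool([
  {"tx":-15,"ty":0,"tz":0,"ax":0,"ay":0,"az":0,"grip":-1},
  {"tx":-25,"ty":0,"tz":0,"ax":0,"ay":0,"az":0,"grip":-1},
  {"tx":-25,"ty":0,"tz":0,"ax":0,"ay":0,"az":0,"grip":-1},
  {"tx":-10,"ty":-20,"tz":1,"ax":0,"ay":0,"az":0,"grip":-1},
  {"tx":0,"ty":-30,"tz":1,"ax":0,"ay":0,"az":0,"grip":-1},
  {"tx":0,"ty":-33,"tz":1,"ax":0,"ay":0,"az":0,"grip":-1},
  {"tx":0,"ty":-33,"tz":2,"ax":0,"ay":0,"az":0,"grip":-1},
  {"tx":0,"ty":-33,"tz":2,"ax":0,"ay":0,"az":0,"grip":-1},
  {"tx":0,"ty":-33,"tz":2,"ax":0,"ay":0,"az":0,"grip":-1},
  {"tx":0,"ty":-33,"tz":2,"ax":0,"ay":0,"az":0,"grip":-1},
  {"tx":0,"ty":-33,"tz":2,"ax":0,"ay":0,"az":0,"grip":-1},
  {"tx":0,"ty":-33,"tz":2,"ax":0,"ay":0,"az":0,"grip":-1},
])

```text
time: 12.87
tcp_pos: [0.5064, -0.2231, 0.1583]
tool_rot: [170.0, 89.9, 160.9]
force: [0.5, 0.1, -2.2]
width: 0.575
```

Request:
drive_tool([
  {"tx":0,"ty":-33,"tz":1,"ax":0,"ay":0,"az":0,"grip":-1},
  {"tx":0,"ty":-33,"tz":1,"ax":0,"ay":0,"az":0,"grip":-1},
  {"tx":0,"ty":-33,"tz":1,"ax":0,"ay":0,"az":0,"grip":-1},
  {"tx":0,"ty":-25,"tz":1,"ax":0,"ay":0,"az":0,"grip":-1},
  {"tx":0,"ty":-8,"tz":0,"ax":0,"ay":0,"az":0,"grip":-1},
  {"tx":0,"ty":0,"tz":0,"ax":0,"ay":0,"az":0,"grip":-1},
  {"tx":0,"ty":0,"tz":0,"ax":0,"ay":0,"az":0,"grip":-1},
  {"tx":0,"ty":0,"tz":0,"ax":0,"ay":0,"az":0,"grip":-1},
  {"tx":0,"ty":0,"tz":0,"ax":0,"ay":0,"az":0,"grip":-1},
])

```text
time: 13.62
tcp_pos: [0.4913, -0.3497, 0.1589]
tool_rot: [84.6, 89.9, 75.7]
force: [-0.5, 0.3, -1.3]
width: 0.573
```

```bash
python3 -c "
from h import *
go(.485,-.385,.0788,-9)
cap('wrist','w5')"
```

```text
t=13.6 p=[ 0.4913 -0.3497  0.1589] jaw=-8.9 tilt=0.09 w=53.3 F=[-0.5  0.3 -1.3] shift tool=[ 80.1 -36.   -0.7] ax=0.1
```

View pics/w5.png

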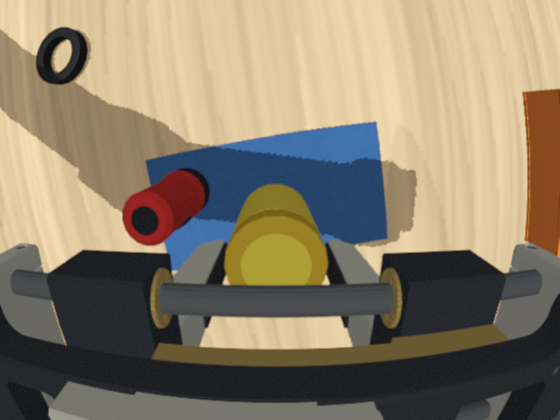

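Request:
drive_tool([
  {"tx":0,"ty":-18,"tz":0,"ax":0,"ay":0,"az":0,"grip":-1},
  {"tx":0,"ty":-18,"tz":0,"ax":0,"ay":0,"az":0,"grip":-1},
  {"tx":24,"ty":0,"tz":0,"ax":0,"ay":0,"az":0,"grip":-1},
  {"tx":24,"ty":0,"tz":0,"ax":0,"ay":0,"az":0,"grip":-1},
  {"tx":18,"ty":0,"tz":0,"ax":0,"ay":0,"az":0,"grip":-1},
  {"tx":8,"ty":0,"tz":0,"ax":0,"ay":0,"az":0,"grip":-1},
  {"tx":3,"ty":0,"tz":0,"ax":0,"ay":0,"az":0,"grip":-1},
  {"tx":1.5,"ty":0,"tz":0,"ax":0,"ay":0,"az":0,"grip":-1},
  {"tx":0,"ty":0,"tz":0,"ax":0,"ay":0,"az":0,"grip":-1},
  {"tx":0,"ty":0,"tz":0,"ax":0,"ay":0,"az":0,"grip":-1},
  {"tx":0,"ty":0,"tz":0,"ax":0,"ay":0,"az":0,"grip":-1},
])

```text
time: 14.58
tcp_pos: [0.4854, -0.3883, 0.0815]
tool_rot: [-24.9, 89.9, -34.0]
force: [-0.8, 1.4, -1.9]
width: 0.575
```

Request:
drive_tool([
  {"tx":1,"ty":0,"tz":0,"ax":0,"ay":0,"az":0,"grip":-1},
  {"tx":1,"ty":0,"tz":0,"ax":0,"ay":0,"az":0,"grip":-1},
  {"tx":0.7,"ty":0,"tz":0,"ax":0,"ay":0,"az":0,"grip":-1},
  {"tx":0,"ty":0,"tz":0,"ax":0,"ay":0,"az":0,"grip":-1},
  {"tx":0,"ty":0,"tz":0,"ax":0,"ay":0,"az":0,"grip":-1},
])

```text
time: 15.0
tcp_pos: [0.4849, -0.3884, 0.0788]
tool_rot: [-43.6, 89.9, -52.7]
force: [-2.0, 0.4, 6.1]
width: 0.573
```

Contact; release and rise.

Request:
drive_tool([
  {"tx":0,"ty":0,"tz":0,"ax":0,"ay":0,"az":0,"grip":0.4},
  {"tx":0,"ty":0,"tz":0,"ax":0,"ay":0,"az":0,"grip":0.7},
  {"tx":0,"ty":0,"tz":0,"ax":0,"ay":0,"az":0,"grip":1},
  {"tx":0,"ty":0,"tz":0,"ax":0,"ay":0,"az":0,"grip":1},
  {"tx":0,"ty":0,"tz":0,"ax":0,"ay":0,"az":0,"grip":1},
  {"tx":-20,"ty":0,"tz":0,"ax":0,"ay":0,"az":0,"grip":1},
  {"tx":-25,"ty":0,"tz":0,"ax":0,"ay":0,"az":0,"grip":1},
  {"tx":-25,"ty":0,"tz":0,"ax":0,"ay":0,"az":0,"grip":1},
  {"tx":-25,"ty":0,"tz":0,"ax":0,"ay":0,"az":0,"grip":1},
  {"tx":-20,"ty":0,"tz":0,"ax":0,"ay":0,"az":0,"grip":1},
  {"tx":0,"ty":0,"tz":0,"ax":0,"ay":0,"az":0,"grip":1},
])

```text
time: 15.92
tcp_pos: [0.4874, -0.3891, 0.1973]
tool_rot: [-23.2, 89.5, -32.3]
force: [0.3, -0.2, 0.1]
width: 1.001
```

```bash
python3 -c "
from h import *
cap('wrist','w6');
go(.549,.138,.088,-5.8)"
```

```text
t=16.0 p=[ 0.486  -0.3886  0.1948] jaw=-9.1 tilt=0.30 w=92.8 F=[-0.5 -0.1 -0.7] shift tool=[105.6 530.1 -21.8] ax=-3.3
```

View pics/w6.png

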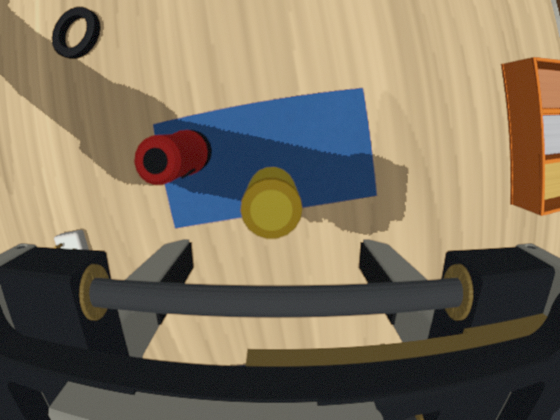

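Request:
drive_tool([
  {"tx":0,"ty":20,"tz":0,"ax":0,"ay":0,"az":0,"grip":1},
  {"tx":0,"ty":35,"tz":-2,"ax":0,"ay":0,"az":0,"grip":1},
  {"tx":0,"ty":35,"tz":-2,"ax":0,"ay":0,"az":0,"grip":1},
  {"tx":0,"ty":35,"tz":-2,"ax":0,"ay":0,"az":0,"grip":1},
  {"tx":0,"ty":35,"tz":-2,"ax":0,"ay":0,"az":0,"grip":1},
  {"tx":0,"ty":35,"tz":-2,"ax":0,"ay":0,"az":0,"grip":1},
  {"tx":0,"ty":35,"tz":-2,"ax":0,"ay":0,"az":0,"grip":1},
  {"tx":0,"ty":35,"tz":-2,"ax":0,"ay":0,"az":0,"grip":1},
  {"tx":0,"ty":35,"tz":-2,"ax":0,"ay":0,"az":0,"grip":1},
  {"tx":0,"ty":35,"tz":-2,"ax":0,"ay":0,"az":0,"grip":1},
  {"tx":0,"ty":35,"tz":-2,"ax":0,"ay":0,"az":0,"grip":1},
  {"tx":0,"ty":35,"tz":-1,"ax":0,"ay":0,"az":0,"grip":1},
])

```text
time: 16.97
tcp_pos: [0.5268, 0.0166, 0.1911]
tool_rot: [-165.7, 89.8, -174.8]
force: [0.5, -0.3, 0.7]
width: 0.999
```

Request:
drive_tool([
  {"tx":0,"ty":35,"tz":-1,"ax":0,"ay":0,"az":0,"grip":1},
  {"tx":0,"ty":35,"tz":0,"ax":0,"ay":0,"az":0,"grip":1},
  {"tx":0,"ty":35,"tz":0,"ax":0,"ay":0,"az":0,"grip":1},
  {"tx":0,"ty":20,"tz":0,"ax":0,"ay":0,"az":0,"grip":1},
  {"tx":0,"ty":0,"tz":0,"ax":-3.3,"ay":0,"az":0,"grip":1},
  {"tx":0,"ty":0,"tz":0,"ax":0,"ay":0,"az":0,"grip":1},
  {"tx":0,"ty":0,"tz":0,"ax":0,"ay":0,"az":0,"grip":1},
  {"tx":0,"ty":0,"tz":0,"ax":0,"ay":0,"az":0,"grip":1},
  {"tx":0,"ty":0,"tz":0,"ax":0,"ay":0,"az":0,"grip":1},
])

```text
time: 17.72
tcp_pos: [0.5467, 0.1372, 0.192]
tool_rot: [-130.8, 89.9, -136.8]
force: [0.6, -0.6, -0.2]
width: 1.001
```

```bash
python3 -c "
from h import *
c=cap('wrist','w7')
I=np.indices((420,560))
g=hm(c,[0,0,20],[180,70,150])&(I[0]<238)&(I[1]<340)&(I[1]>210);r=rect(c,big(g),.114);print(r[:3],r[3].min(0),r[3].max(0))
go(.549,.138,.088,-5.8)"
```

```text
(array([550.1, 148.1]), array([61.1, 41.2]), 84.0) [253 163] [304 237]
t=17.8 p=[0.5468 0.1375 0.1923] jaw=-6.0 tilt=0.05 w=92.9 F=[-0.1 -0.3  0.2] shift tool=[104.3   0.8   2.2] ax=-0.2
```

View pics/w7.png

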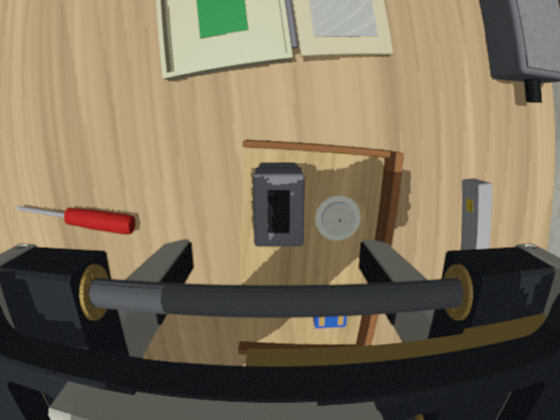

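```bash
python3 -c "
from h import *
c=cap('wrist')
cv2.imwrite('pics/w7z.png',cv2.resize(c['bgr'][150:260,230:330],None,fx=5,fy=5))
for p in [(254,174),(303,173),(303,245),(254,245),(278.5,209.5)]: print(onz(c,*p,.114).round(4))
print(proj(c,(.549,.138,.114)))"
```

```text
[0.5333 0.172  0.114 ]
[0.572  0.1688 0.114 ]
[0.5669 0.1087 0.114 ]
[0.5262 0.113  0.114 ]
[0.5496 0.1412 0.114 ]
(np.float64(278.1143625299791), np.float64(213.3787631634692))
```

View pics/w7z.png

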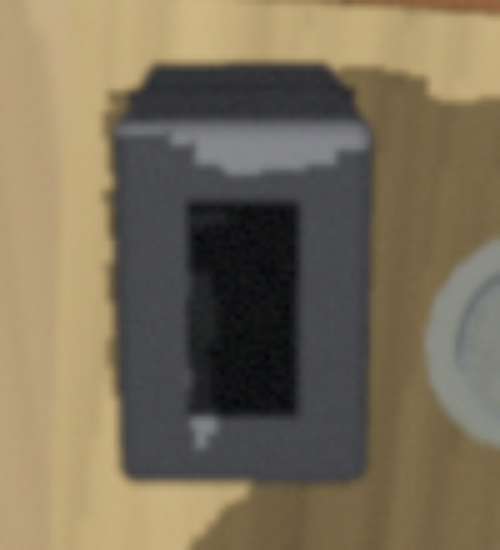

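Request:
drive_tool([
  {"tx":24,"ty":2,"tz":2,"ax":0,"ay":0,"az":0,"grip":1},
  {"tx":24,"ty":1.5,"tz":0.7,"ax":0,"ay":0,"az":0,"grip":1},
  {"tx":24,"ty":0,"tz":0,"ax":0,"ay":0,"az":0,"grip":1},
  {"tx":24,"ty":0,"tz":0,"ax":0,"ay":0,"az":0,"grip":1},
  {"tx":7.5,"ty":0,"tz":0,"ax":0,"ay":0,"az":0,"grip":1},
  {"tx":0,"ty":0,"tz":0,"ax":0,"ay":0,"az":0,"grip":1},
  {"tx":0,"ty":0,"tz":0,"ax":0,"ay":0,"az":0,"grip":1},
  {"tx":0,"ty":0,"tz":0,"ax":0,"ay":0,"az":0,"grip":1},
])

```text
time: 18.48
tcp_pos: [0.5511, 0.1425, 0.0906]
tool_rot: [27.0, 89.8, 21.1]
force: [0.2, 0.1, 0.4]
width: 0.997
```

Request:
drive_tool([
  {"tx":0,"ty":0,"tz":0,"ax":0,"ay":0,"az":0,"grip":-1},
  {"tx":0,"ty":0,"tz":0,"ax":0,"ay":0,"az":0,"grip":-1},
  {"tx":0,"ty":0,"tz":0,"ax":0,"ay":0,"az":0,"grip":-1},
  {"tx":0,"ty":0,"tz":0,"ax":0,"ay":0,"az":0,"grip":-1},
  {"tx":0,"ty":0,"tz":0,"ax":0,"ay":0,"az":0,"grip":-1},
  {"tx":0,"ty":0,"tz":0,"ax":0,"ay":0,"az":0,"grip":-1},
  {"tx":0,"ty":0,"tz":0,"ax":0,"ay":0,"az":0,"grip":-1},
  {"tx":0,"ty":0,"tz":0,"ax":0,"ay":0,"az":0,"grip":-1},
  {"tx":0,"ty":0,"tz":0,"ax":0,"ay":0,"az":0,"grip":-1},
])

```text
time: 19.23
tcp_pos: [0.5498, 0.142, 0.089]
tool_rot: [-159.9, 90.0, -165.7]
force: [0.1, -0.5, 0.5]
width: 0.448
```

```bash
python3 -c "
from h import *
go(.57,-.325,.2,-5.8)"
```

```text
t=19.2 p=[0.5498 0.142  0.089 ] jaw=-5.8 tilt=0.01 w=41.7 F=[ 0.1 -0.5  0.5] shift tool=[-110.9 -462.5   67.4] ax=-0.0
```

Request:
drive_tool([
  {"tx":-15,"ty":0,"tz":0,"ax":0,"ay":0,"az":0,"grip":-1},
  {"tx":-25,"ty":0,"tz":0,"ax":0,"ay":0,"az":0,"grip":-1},
  {"tx":-25,"ty":0,"tz":0,"ax":0,"ay":0,"az":0,"grip":-1},
  {"tx":-20,"ty":-10,"tz":2,"ax":0,"ay":0,"az":0,"grip":-1},
  {"tx":0,"ty":-30,"tz":4,"ax":0,"ay":0,"az":0,"grip":-1},
  {"tx":0,"ty":-33,"tz":5,"ax":0,"ay":0,"az":0,"grip":-1},
  {"tx":0,"ty":-33,"tz":5,"ax":0,"ay":0,"az":0,"grip":-1},
  {"tx":0,"ty":-33,"tz":5,"ax":0,"ay":0,"az":0,"grip":-1},
  {"tx":0,"ty":-33,"tz":5,"ax":0,"ay":0,"az":0,"grip":-1},
  {"tx":0,"ty":-33,"tz":5,"ax":0,"ay":0,"az":0,"grip":-1},
  {"tx":0,"ty":-33,"tz":5,"ax":0,"ay":0,"az":0,"grip":-1},
  {"tx":0,"ty":-33,"tz":5,"ax":0,"ay":0,"az":0,"grip":-1},
])

```text
time: 20.23
tcp_pos: [0.5622, -0.1335, 0.1732]
tool_rot: [177.8, 89.9, 172.0]
force: [0.4, -0.8, -3.2]
width: 0.449
```

Request:
drive_tool([
  {"tx":0,"ty":-33,"tz":5,"ax":0,"ay":0,"az":0,"grip":-1},
  {"tx":0,"ty":-33,"tz":5,"ax":0,"ay":0,"az":0,"grip":-1},
  {"tx":0,"ty":-33,"tz":5,"ax":0,"ay":0,"az":0,"grip":-1},
  {"tx":0,"ty":-33,"tz":5,"ax":0,"ay":0,"az":0,"grip":-1},
  {"tx":0,"ty":-30,"tz":4,"ax":0,"ay":0,"az":0,"grip":-1},
  {"tx":0,"ty":-20,"tz":2,"ax":0,"ay":0,"az":0,"grip":-1},
  {"tx":0,"ty":-10,"tz":0,"ax":0,"ay":0,"az":0,"grip":-1},
  {"tx":0,"ty":0,"tz":0,"ax":0,"ay":0,"az":0,"grip":-1},
  {"tx":0,"ty":0,"tz":0,"ax":0,"ay":0,"az":0,"grip":-1},
  {"tx":0,"ty":0,"tz":0,"ax":0,"ay":0,"az":0,"grip":-1},
  {"tx":0,"ty":0,"tz":0,"ax":0,"ay":0,"az":0,"grip":-1},
])

```text
time: 21.15
tcp_pos: [0.5704, -0.3223, 0.1743]
tool_rot: [85.2, 89.9, 79.6]
force: [-0.2, 0.8, -3.5]
width: 0.447
```

```bash
python3 -c "
from h import *
go(.57,-.325,.084,-5.8)
cap('wrist','w8')"
```

```text
t=21.1 p=[ 0.5704 -0.3223  0.1743] jaw=-5.6 tilt=0.11 w=41.6 F=[-0.2  0.8 -3.5] shift tool=[90.3 -2.9 -0.1] ax=0.2
```

View pics/w8.png

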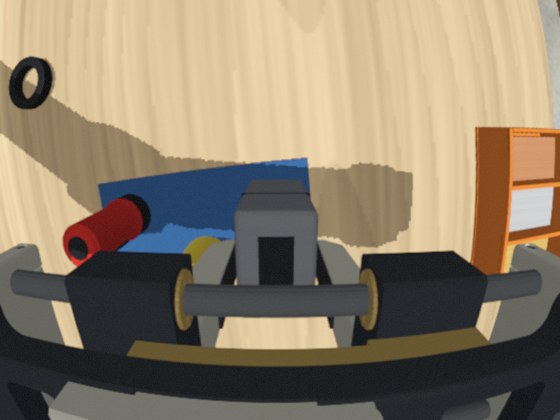

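Request:
drive_tool([
  {"tx":20,"ty":-2,"tz":0,"ax":0,"ay":0,"az":0,"grip":-1},
  {"tx":24,"ty":-1,"tz":0,"ax":0,"ay":0,"az":0,"grip":-1},
  {"tx":24,"ty":0,"tz":0,"ax":0,"ay":0,"az":0,"grip":-1},
  {"tx":12,"ty":0,"tz":0,"ax":0,"ay":0,"az":0,"grip":-1},
  {"tx":5,"ty":0,"tz":0,"ax":0,"ay":0,"az":0,"grip":-1},
  {"tx":2,"ty":0,"tz":0,"ax":0,"ay":0,"az":0,"grip":-1},
  {"tx":1,"ty":0,"tz":0,"ax":0,"ay":0,"az":0,"grip":-1},
  {"tx":0,"ty":0,"tz":0,"ax":0,"ay":0,"az":0,"grip":-1},
  {"tx":0,"ty":0,"tz":0,"ax":0,"ay":0,"az":0,"grip":-1},
  {"tx":0,"ty":0,"tz":0,"ax":0,"ay":0,"az":0,"grip":-1},
])

```text
time: 22.03
tcp_pos: [0.57, -0.3286, 0.0873]
tool_rot: [-18.6, 89.9, -24.4]
force: [0.4, -0.6, -2.5]
width: 0.448
```

Request:
drive_tool([
  {"tx":1,"ty":0,"tz":0,"ax":0,"ay":0,"az":0,"grip":-1},
  {"tx":1,"ty":0,"tz":0,"ax":0,"ay":0,"az":0,"grip":-1},
  {"tx":0.7,"ty":0,"tz":0,"ax":0,"ay":0,"az":0,"grip":-1},
  {"tx":0,"ty":0,"tz":0,"ax":0,"ay":0,"az":0,"grip":-1},
  {"tx":0,"ty":0,"tz":0,"ax":0,"ay":0,"az":0,"grip":-1},
])

```text
time: 22.45
tcp_pos: [0.5696, -0.3283, 0.0841]
tool_rot: [-10.3, 90.0, -16.1]
force: [-0.8, 0.1, 1.9]
width: 0.448
```

Request:
drive_tool([
  {"tx":0.4,"ty":0,"tz":0,"ax":0,"ay":0,"az":0,"grip":-1},
  {"tx":0,"ty":0,"tz":0,"ax":0,"ay":0,"az":0,"grip":0.2},
  {"tx":0,"ty":0,"tz":0,"ax":0,"ay":0,"az":0,"grip":0.6},
  {"tx":0,"ty":0,"tz":0,"ax":0,"ay":0,"az":0,"grip":1},
  {"tx":0,"ty":0,"tz":0,"ax":0,"ay":0,"az":0,"grip":1},
  {"tx":0,"ty":0,"tz":0,"ax":0,"ay":0,"az":0,"grip":1},
  {"tx":-20,"ty":0,"tz":0,"ax":0,"ay":0,"az":0,"grip":1},
  {"tx":-25,"ty":0,"tz":0,"ax":0,"ay":0,"az":0,"grip":1},
  {"tx":-25,"ty":0,"tz":0,"ax":0,"ay":0,"az":0,"grip":1},
  {"tx":-25,"ty":0,"tz":0,"ax":0,"ay":0,"az":0,"grip":1},
  {"tx":-10,"ty":0,"tz":0,"ax":0,"ay":0,"az":0,"grip":1},
  {"tx":0,"ty":0,"tz":0,"ax":0,"ay":0,"az":0,"grip":1},
])

```text
time: 23.45
tcp_pos: [0.5711, -0.3289, 0.1909]
tool_rot: [-18.0, 89.6, -23.9]
force: [-0.1, -0.3, 0.9]
width: 0.999
```

```bash
python3 -c "
from h import *
cap('wrist','w9');cap('side','s9')
go(.595,-.010,.2,82.6)"
```

```text
t=23.6 p=[ 0.5687 -0.3283  0.187 ] jaw=-5.8 tilt=0.08 w=92.9 F=[-0.4  0.3 -0.5] shift tool=[-13.  319.4  -6.1] ax=-88.4
```

View pics/w9.png

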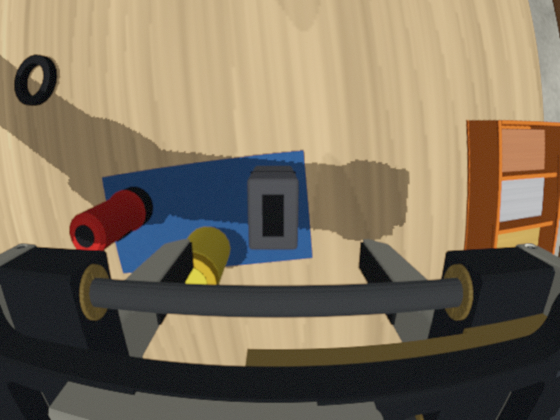

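View pics/s9.png

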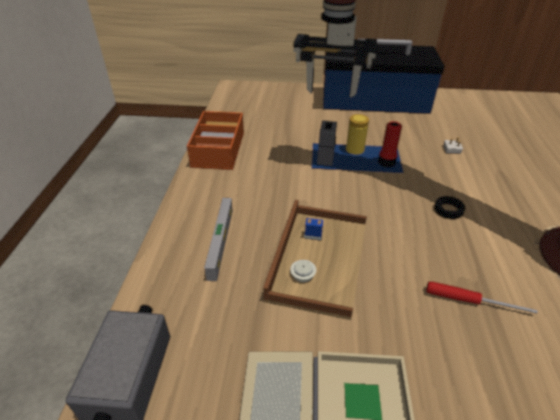

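```bash
python3 -c "
from h import *
print(env.state()['q'])"
```

```text
[ 44.39771052  39.65122951 -30.0275477   81.1873516   20.68777789
  64.7374397    5.41287478]
```

Request:
drive_tool([
  {"tx":0,"ty":20,"tz":0,"ax":0,"ay":0,"az":0,"grip":1},
  {"tx":0,"ty":30,"tz":0,"ax":0,"ay":0,"az":0,"grip":1},
  {"tx":0,"ty":30,"tz":-1,"ax":0,"ay":0,"az":0,"grip":1},
  {"tx":0,"ty":30,"tz":-1,"ax":0,"ay":0,"az":0,"grip":1},
  {"tx":0,"ty":30,"tz":-1,"ax":0,"ay":0,"az":0,"grip":1},
  {"tx":0,"ty":30,"tz":-1,"ax":0,"ay":0,"az":0,"grip":1},
  {"tx":0,"ty":30,"tz":-1,"ax":0,"ay":0,"az":0,"grip":1},
  {"tx":0,"ty":30,"tz":-1,"ax":0,"ay":0,"az":0,"grip":1},
  {"tx":0,"ty":30,"tz":0,"ax":0,"ay":0,"az":0,"grip":1},
  {"tx":0,"ty":30,"tz":0,"ax":0,"ay":0,"az":0,"grip":1},
  {"tx":0,"ty":25,"tz":0,"ax":0,"ay":0,"az":0,"grip":1},
  {"tx":0,"ty":0,"tz":0,"ax":0,"ay":0,"az":0,"grip":1},
])

```text
time: 24.55
tcp_pos: [0.5939, -0.0061, 0.1863]
tool_rot: [123.6, 89.6, 118.4]
force: [-0.4, 1.0, 0.7]
width: 1.0
```

Request:
drive_tool([
  {"tx":0,"ty":0,"tz":0,"ax":-7,"ay":0,"az":0,"grip":1},
  {"tx":0,"ty":0,"tz":0,"ax":-7,"ay":0,"az":0,"grip":1},
  {"tx":0,"ty":0,"tz":0,"ax":-7,"ay":0,"az":0,"grip":1},
  {"tx":0,"ty":0,"tz":0,"ax":-7,"ay":0,"az":0,"grip":1},
  {"tx":0,"ty":0,"tz":0,"ax":-7,"ay":0,"az":0,"grip":1},
  {"tx":0,"ty":0,"tz":0,"ax":-7,"ay":0,"az":0,"grip":1},
  {"tx":0,"ty":0,"tz":0,"ax":-7,"ay":0,"az":0,"grip":1},
  {"tx":0,"ty":0,"tz":0,"ax":-7,"ay":0,"az":0,"grip":1},
  {"tx":0,"ty":0,"tz":0,"ax":-7,"ay":0,"az":0,"grip":1},
  {"tx":0,"ty":0,"tz":0,"ax":-7,"ay":0,"az":0,"grip":1},
  {"tx":0,"ty":0,"tz":0,"ax":-7,"ay":0,"az":0,"grip":1},
  {"tx":0,"ty":0,"tz":0,"ax":-7,"ay":0,"az":0,"grip":1},
])

```text
time: 25.55
tcp_pos: [0.5941, -0.0159, 0.1858]
tool_rot: [111.5, 89.8, -170.0]
force: [0.0, 0.1, 0.6]
width: 1.0
```

Request:
drive_tool([
  {"tx":0,"ty":0,"tz":0,"ax":-4.4,"ay":0,"az":0,"grip":1},
  {"tx":0,"ty":0,"tz":0,"ax":0,"ay":0,"az":0,"grip":0.5},
  {"tx":0,"ty":0,"tz":0,"ax":0,"ay":0,"az":0,"grip":0.5},
  {"tx":0,"ty":0,"tz":0,"ax":0,"ay":0,"az":0,"grip":0.5},
  {"tx":0,"ty":0,"tz":0,"ax":0,"ay":0,"az":0,"grip":0.5},
  {"tx":0,"ty":0,"tz":0,"ax":0,"ay":0,"az":0,"grip":0.5},
])

```text
time: 26.05
tcp_pos: [0.5952, -0.0145, 0.1879]
tool_rot: [155.8, 90.0, -121.6]
force: [-0.3, -0.2, -0.0]
width: 0.758
```

```bash
python3 -c "
from h import *
go(.595,-.010,.031,82.6)
c=cap('wrist','w10')
I=np.indices((420,560))
b=big(hm(c,[105,120,40],[130,255,255])&(I[0]<285)&(I[1]>150)&(I[1]<400));r=rect(c,b,.053);print(r[:3],r[3].min(0),r[3].max(0))
cv2.imwrite('pics/w10z.png',cv2.resize(c['bgr'][170:290,200:360],None,fx=4.5,fy=4.5))"
```

```text
t=26.1 p=[ 0.5952 -0.0145  0.1879] jaw=82.5 tilt=0.02 w=70.4 F=[-0.3 -0.2 -0. ] shift tool=[156.9   0.7   4.5] ax=-0.1
(array([592.4, -10.6]), array([20.2, 40.6]), 85.1) [269 176] [290 217]
```

View pics/w10.png

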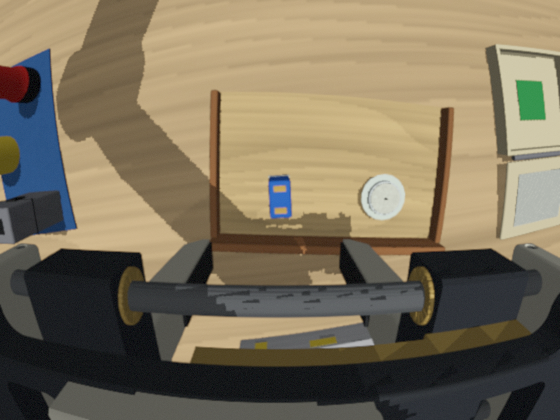

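View pics/w10z.png

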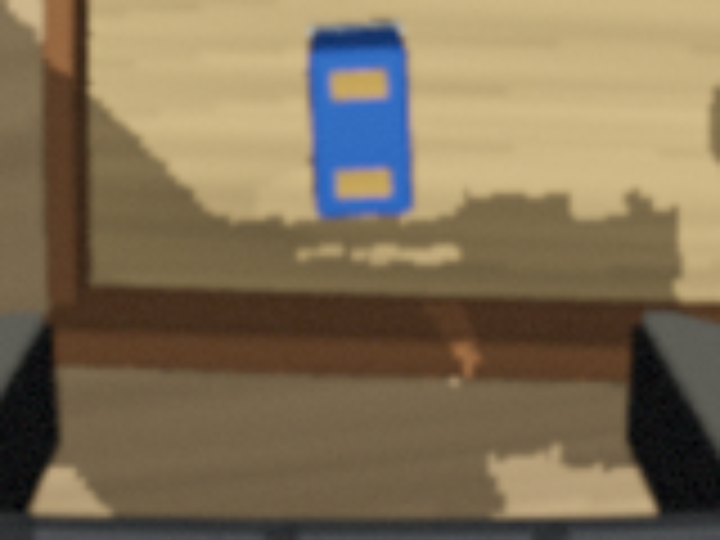

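```bash
python3 -c "
from h import *
c=cap('wrist')
f=lambda x,y:onz(c,200+x/4.5,170+y/4.5,.053)
a,b=f(358.5,84),f(363.5,184);m=(a+b)/2;d=b-a;print(a,b,m,np.degrees(np.arctan2(d[1],d[0])),np.linalg.norm(d))
go(m[0],m[1],.031,85)"
```

```text
[ 0.58447963 -0.00933964  0.053     ] [ 0.60672293 -0.01106622  0.053     ] [ 0.59560128 -0.01020293  0.053     ] -4.438535971982548 0.022310212840127675
t=26.1 p=[ 0.5952 -0.0144  0.188 ] jaw=82.6 tilt=0.01 w=70.0 F=[-0.2 -0.3 -0.3] shift tool=[157.    0.2   4.2] ax=-2.4
```

Request:
drive_tool([
  {"tx":20,"ty":0,"tz":4.2,"ax":-2.4,"ay":0,"az":0,"grip":0.3},
  {"tx":22,"ty":0,"tz":0,"ax":0,"ay":0,"az":0,"grip":0.3},
  {"tx":22,"ty":0,"tz":0,"ax":0,"ay":0,"az":0,"grip":0.3},
  {"tx":20,"ty":0,"tz":0,"ax":0,"ay":0,"az":0,"grip":0.3},
  {"tx":0,"ty":0,"tz":0,"ax":0,"ay":0,"az":0,"grip":0.3},
  {"tx":0,"ty":0,"tz":0,"ax":0,"ay":0,"az":0,"grip":0.3},
])

```text
time: 26.65
tcp_pos: [0.5954, -0.0103, 0.1035]
tool_rot: [93.5, 89.9, 178.5]
force: [0.6, -0.5, 0.2]
width: 0.651
```

```bash
python3 -c "
from h import *
go(.5956,-.0102,.031,85)
c=cap('wrist','w11')
print(proj(c,(.5956,-.0102,.053)))
"
```

```text
t=26.6 p=[ 0.5954 -0.0103  0.1035] jaw=85.0 tilt=0.10 w=60.5 F=[ 0.6 -0.5  0.2] shift tool=[72.5 -0.4  0.1] ax=-0.0
(np.float64(276.09656347654646), np.float64(224.20604489904974))
```

View pics/w11.png

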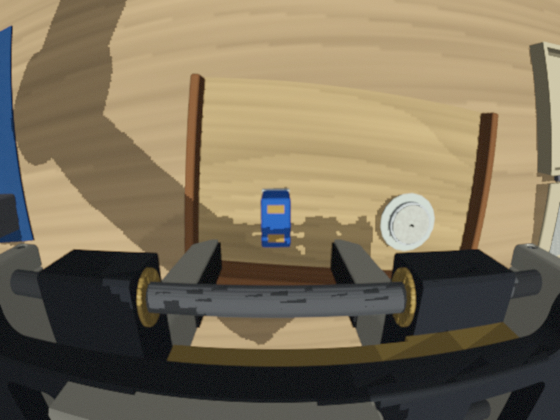

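Request:
drive_tool([
  {"tx":22,"ty":0,"tz":0,"ax":0,"ay":0,"az":0,"grip":0.3},
  {"tx":22,"ty":0,"tz":0,"ax":0,"ay":0,"az":0,"grip":0.3},
  {"tx":18,"ty":0,"tz":0,"ax":0,"ay":0,"az":0,"grip":0.3},
  {"tx":9,"ty":0,"tz":0,"ax":0,"ay":0,"az":0,"grip":0.3},
  {"tx":0,"ty":0,"tz":0,"ax":0,"ay":0,"az":0,"grip":0.3},
  {"tx":0,"ty":0,"tz":0,"ax":0,"ay":0,"az":0,"grip":0.3},
  {"tx":0,"ty":0,"tz":0,"ax":0,"ay":0,"az":0,"grip":0.3},
])

```text
time: 27.28
tcp_pos: [0.5971, -0.0097, 0.0348]
tool_rot: [-72.6, 89.8, 12.4]
force: [0.6, -0.2, 0.6]
width: 0.651
```

Request:
drive_tool([
  {"tx":0,"ty":0,"tz":0,"ax":0,"ay":0,"az":0,"grip":-1},
  {"tx":0,"ty":0,"tz":0,"ax":0,"ay":0,"az":0,"grip":-1},
  {"tx":0,"ty":0,"tz":0,"ax":0,"ay":0,"az":0,"grip":-1},
  {"tx":0,"ty":0,"tz":0,"ax":0,"ay":0,"az":0,"grip":-1},
  {"tx":0,"ty":0,"tz":0,"ax":0,"ay":0,"az":0,"grip":-1},
  {"tx":0,"ty":0,"tz":0,"ax":0,"ay":0,"az":0,"grip":-1},
  {"tx":0,"ty":0,"tz":0,"ax":0,"ay":0,"az":0,"grip":-1},
  {"tx":0,"ty":0,"tz":0,"ax":0,"ay":0,"az":0,"grip":-1},
  {"tx":0,"ty":0,"tz":0,"ax":0,"ay":0,"az":0,"grip":-1},
])

```text
time: 28.03
tcp_pos: [0.5958, -0.0102, 0.033]
tool_rot: [-89.3, 90.0, -4.4]
force: [-0.7, 0.2, -0.2]
width: 0.232
```

```bash
python3 -c "
from h import *
go(.508,.3525,.13,85)"
```

```text
t=28.0 p=[ 0.5958 -0.0102  0.033 ] jaw=85.0 tilt=0.00 w=21.5 F=[-0.7  0.2 -0.2] shift tool=[-97.  119.2 353.7] ax=-0.0
```

Request:
drive_tool([
  {"tx":-15,"ty":0,"tz":0,"ax":0,"ay":0,"az":0,"grip":-1},
  {"tx":-25,"ty":0,"tz":0,"ax":0,"ay":0,"az":0,"grip":-1},
  {"tx":-30,"ty":0,"tz":0,"ax":0,"ay":0,"az":0,"grip":-1},
  {"tx":-30,"ty":0,"tz":0,"ax":0,"ay":0,"az":0,"grip":-1},
  {"tx":0,"ty":6,"tz":20,"ax":0,"ay":0,"az":0,"grip":-1},
  {"tx":0,"ty":10,"tz":30,"ax":0,"ay":0,"az":0,"grip":-1},
  {"tx":0,"ty":10,"tz":30,"ax":0,"ay":0,"az":0,"grip":-1},
  {"tx":0,"ty":10,"tz":30,"ax":0,"ay":0,"az":0,"grip":-1},
  {"tx":0,"ty":10,"tz":30,"ax":0,"ay":0,"az":0,"grip":-1},
  {"tx":0,"ty":10,"tz":30,"ax":0,"ay":0,"az":0,"grip":-1},
  {"tx":0,"ty":10,"tz":30,"ax":0,"ay":0,"az":0,"grip":-1},
  {"tx":0,"ty":10,"tz":30,"ax":0,"ay":0,"az":0,"grip":-1},
])

```text
time: 29.03
tcp_pos: [0.5396, 0.2271, 0.1341]
tool_rot: [-51.8, 90.0, 33.2]
force: [-0.4, 0.1, -0.7]
width: 0.232
```

Request:
drive_tool([
  {"tx":0,"ty":10,"tz":30,"ax":0,"ay":0,"az":0,"grip":-1},
  {"tx":0,"ty":10,"tz":30,"ax":0,"ay":0,"az":0,"grip":-1},
  {"tx":0,"ty":10,"tz":30,"ax":0,"ay":0,"az":0,"grip":-1},
  {"tx":0,"ty":8,"tz":20,"ax":0,"ay":0,"az":0,"grip":-1},
  {"tx":0,"ty":4,"tz":10,"ax":0,"ay":0,"az":0,"grip":-1},
  {"tx":0,"ty":0,"tz":0,"ax":0,"ay":0,"az":0,"grip":-1},
  {"tx":0,"ty":0,"tz":0,"ax":0,"ay":0,"az":0,"grip":-1},
  {"tx":0,"ty":0,"tz":0,"ax":0,"ay":0,"az":0,"grip":-1},
  {"tx":0,"ty":0,"tz":0,"ax":0,"ay":0,"az":0,"grip":-1},
])

```text
time: 29.78
tcp_pos: [0.5102, 0.3462, 0.1328]
tool_rot: [-164.3, 89.9, -79.5]
force: [0.2, -0.4, -1.3]
width: 0.234
```

```bash
python3 -c "
from h import *
go(.508,.3525,.029,85)
c=cap('wrist','w12')
m=hm(c,[50,120,40],[80,255,255])
I=np.indices((420,560))
b=big(m);r=rect(c,b,.006);print(r[:3])
d=cap('top');print(rect(d,big(hm(d,[50,120,40],[80,255,255])),.006)[:3])
"
```

```text
t=29.8 p=[0.5102 0.3462 0.1328] jaw=84.8 tilt=0.11 w=21.7 F=[ 0.2 -0.4 -1.3] shift tool=[103.8   2.8   6.3] ax=-0.2
(array([506.6, 351.9]), array([53.8, 54. ]), 1.1)
(array([487.1, 327.2]), array([5.1, 0. ]), 3.8)
```

View pics/w12.png

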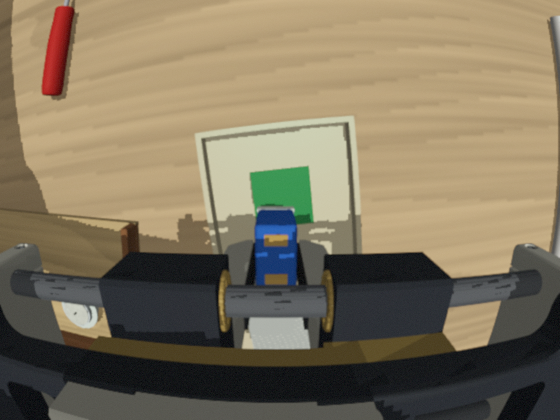

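Request:
drive_tool([
  {"tx":0,"ty":3,"tz":6,"ax":0,"ay":0,"az":0,"grip":-1},
  {"tx":20,"ty":0,"tz":0,"ax":0,"ay":0,"az":0,"grip":-1},
  {"tx":24,"ty":0,"tz":0,"ax":0,"ay":0,"az":0,"grip":-1},
  {"tx":24,"ty":0,"tz":0,"ax":0,"ay":0,"az":0,"grip":-1},
  {"tx":18,"ty":0,"tz":0,"ax":0,"ay":0,"az":0,"grip":-1},
  {"tx":8,"ty":0,"tz":0,"ax":0,"ay":0,"az":0,"grip":-1},
  {"tx":4,"ty":0,"tz":0,"ax":0,"ay":0,"az":0,"grip":-1},
  {"tx":0,"ty":0,"tz":0,"ax":0,"ay":0,"az":0,"grip":-1},
  {"tx":0,"ty":0,"tz":0,"ax":0,"ay":0,"az":0,"grip":-1},
  {"tx":0,"ty":0,"tz":0,"ax":0,"ay":0,"az":0,"grip":-1},
])

```text
time: 30.72
tcp_pos: [0.507, 0.3559, 0.0364]
tool_rot: [-36.8, 89.8, 48.2]
force: [0.5, 0.5, -0.9]
width: 0.235
```

```bash
python3 -c "
from h import *
go(.5075,.352,.029,85)"
```

```text
t=30.7 p=[0.507  0.3559 0.0364] jaw=85.0 tilt=0.15 w=21.8 F=[ 0.5  0.5 -0.9] shift tool=[ 7.4 -0.9 -3.9] ax=-0.0
```

Request:
drive_tool([
  {"tx":2,"ty":0,"tz":-3,"ax":0,"ay":0,"az":0,"grip":-1},
  {"tx":2,"ty":0,"tz":0,"ax":0,"ay":0,"az":0,"grip":-1},
  {"tx":1,"ty":0,"tz":0,"ax":0,"ay":0,"az":0,"grip":-1},
  {"tx":0,"ty":0,"tz":0,"ax":0,"ay":0,"az":0,"grip":-1},
  {"tx":0,"ty":0,"tz":0,"ax":0,"ay":0,"az":0,"grip":-1},
  {"tx":0,"ty":0,"tz":0,"ax":0,"ay":0,"az":0,"grip":-1},
])

```text
time: 31.22
tcp_pos: [0.5061, 0.3521, 0.0301]
tool_rot: [-16.0, 90.0, 69.0]
force: [-0.1, 0.7, 0.6]
width: 0.231
```

Request:
drive_tool([
  {"tx":0.7,"ty":-1,"tz":0,"ax":0,"ay":0,"az":0,"grip":-1},
  {"tx":0.3,"ty":0,"tz":0,"ax":0,"ay":0,"az":0,"grip":-1},
  {"tx":0,"ty":0,"tz":0,"ax":0,"ay":0,"az":0,"grip":-1},
  {"tx":0,"ty":0,"tz":0,"ax":0,"ay":0,"az":0,"grip":-1},
])

```text
time: 31.55
tcp_pos: [0.5072, 0.352, 0.029]
tool_rot: [-30.6, 90.0, 54.4]
force: [0.4, -0.6, -0.6]
width: 0.23
```

Request:
drive_tool([
  {"tx":0.5,"ty":0,"tz":0,"ax":0,"ay":0,"az":0,"grip":-1},
  {"tx":0.5,"ty":0,"tz":0,"ax":0,"ay":0,"az":0,"grip":-1},
  {"tx":0,"ty":0,"tz":0,"ax":0,"ay":0,"az":0,"grip":-1},
  {"tx":0,"ty":0,"tz":0,"ax":0,"ay":0,"az":0,"grip":-1},
])

```text
time: 31.88
tcp_pos: [0.5073, 0.352, 0.029]
tool_rot: [-87.4, 90.0, -2.4]
force: [-0.4, -2.0, 4.5]
width: 0.234
```

Contact. Release to 60 mm and rise.

Request:
drive_tool([
  {"tx":0,"ty":0,"tz":0,"ax":0,"ay":0,"az":0,"grip":-0.3},
  {"tx":0,"ty":0,"tz":0,"ax":0,"ay":0,"az":0,"grip":0},
  {"tx":0,"ty":0,"tz":0,"ax":0,"ay":0,"az":0,"grip":0.3},
  {"tx":0,"ty":0,"tz":0,"ax":0,"ay":0,"az":0,"grip":0.3},
  {"tx":-15,"ty":0,"tz":0,"ax":0,"ay":0,"az":0,"grip":0.3},
  {"tx":-25,"ty":0,"tz":0,"ax":0,"ay":0,"az":0,"grip":0.3},
  {"tx":-30,"ty":0,"tz":0,"ax":0,"ay":0,"az":0,"grip":0.3},
  {"tx":-35,"ty":0,"tz":0,"ax":0,"ay":0,"az":0,"grip":0.3},
  {"tx":-35,"ty":0,"tz":0,"ax":0,"ay":0,"az":0,"grip":0.3},
  {"tx":-30,"ty":0,"tz":0,"ax":0,"ay":0,"az":0,"grip":0.3},
  {"tx":0,"ty":0,"tz":0,"ax":0,"ay":0,"az":0,"grip":1},
  {"tx":0,"ty":0,"tz":0,"ax":0,"ay":0,"az":0,"grip":1},
])

```text
time: 32.88
tcp_pos: [0.5075, 0.3532, 0.2011]
tool_rot: [-43.6, 89.7, 41.4]
force: [0.1, -0.5, 0.2]
width: 0.747
```

```bash
python3 -c "
from h import *
go(.5696,-.3283,.19,-5.8)
c=cap('wrist','w13')
print(rect(c,big(hm(c,[50,120,40],[80,255,255])),.006)[:3])
I=np.indices((420,560))
b=big(hm(c,[105,120,40],[130,255,255])&(I[0]<285)&(I[1]>150)&(I[1]<400));r=rect(c,b,.049);print(r[:3],r[3].min(0),r[3].max(0))
cv2.imwrite('pics/w13z.png',cv2.resize(c['bgr'][150:280,180:360],None,fx=4.4,fy=4.4));print(env.state()['q'])
"
```

```text
t=32.9 p=[0.5075 0.3532 0.2011] jaw=85.0 tilt=0.30 w=69.5 F=[ 0.1 -0.5  0.2] shift tool=[   9.  -121.2 -673.5] ax=-89.2
(array([506.5, 351.9]), array([53.2, 53.6]), 1.2)
(array([503.8, 351.6]), array([19.8, 38.9]), 85.0) [264 174] [283 211]
[ -8.38739312  41.02861036 -51.80954559  87.14259784  33.75890789
  68.36981346  19.00467026]
```

View pics/w13z.png

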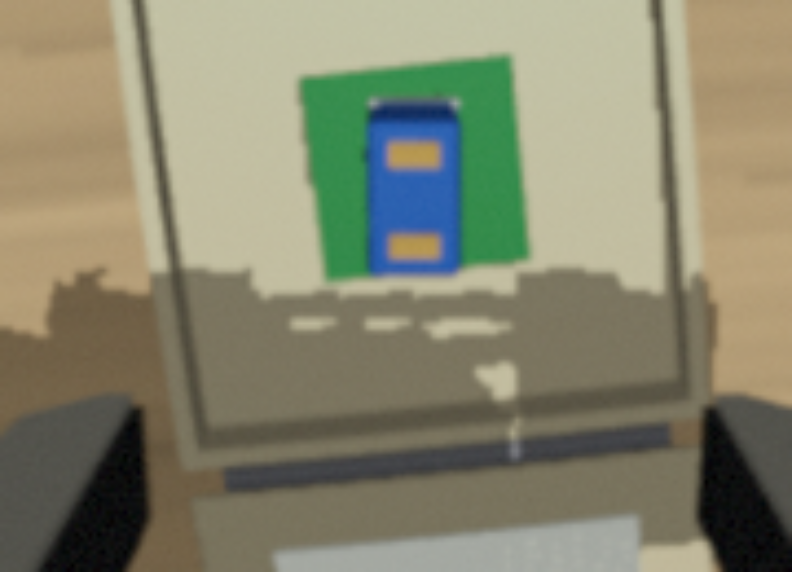

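Request:
drive_tool([
  {"tx":0,"ty":0,"tz":0,"ax":7,"ay":0,"az":0,"grip":1},
  {"tx":0,"ty":0,"tz":0,"ax":7,"ay":0,"az":0,"grip":1},
  {"tx":0,"ty":0,"tz":0,"ax":7,"ay":0,"az":0,"grip":1},
  {"tx":0,"ty":0,"tz":0,"ax":7,"ay":0,"az":0,"grip":1},
  {"tx":0,"ty":0,"tz":0,"ax":7,"ay":0,"az":0,"grip":1},
  {"tx":0,"ty":0,"tz":0,"ax":7,"ay":0,"az":0,"grip":1},
  {"tx":0,"ty":0,"tz":0,"ax":7,"ay":0,"az":0,"grip":1},
  {"tx":0,"ty":0,"tz":0,"ax":7,"ay":0,"az":0,"grip":1},
  {"tx":0,"ty":0,"tz":0,"ax":7,"ay":0,"az":0,"grip":1},
  {"tx":0,"ty":0,"tz":0,"ax":7,"ay":0,"az":0,"grip":1},
  {"tx":0,"ty":0,"tz":0,"ax":7,"ay":0,"az":0,"grip":1},
  {"tx":0,"ty":0,"tz":0,"ax":7,"ay":0,"az":0,"grip":1},
])

```text
time: 33.93
tcp_pos: [0.5063, 0.3509, 0.1962]
tool_rot: [-142.2, 89.8, -141.6]
force: [0.1, 0.4, -0.2]
width: 1.003
```

Request:
drive_tool([
  {"tx":0,"ty":0,"tz":0,"ax":6.8,"ay":0,"az":0,"grip":1},
  {"tx":0,"ty":0,"tz":0,"ax":0,"ay":0,"az":0,"grip":1},
  {"tx":0,"ty":0,"tz":0,"ax":0,"ay":0,"az":0,"grip":1},
])

```text
time: 34.18
tcp_pos: [0.5065, 0.3513, 0.1967]
tool_rot: [-129.1, 89.8, -134.7]
force: [-0.2, 1.2, -0.2]
width: 0.998
```

```bash
python3 -c "
from h import *
go(.5698,-.3283,.19,-5.8);cap('side','s13');go(.5698,-.3283,.19,-5.8)"
```

```text
t=34.2 p=[0.5065 0.3513 0.1967] jaw=-5.6 tilt=0.16 w=92.9 F=[-0.2  1.2 -0.2] shift tool=[   8.  -670.1  129.7] ax=0.2
t=34.2 p=[0.5066 0.3514 0.197 ] jaw=-5.6 tilt=0.13 w=92.8 F=[-0.7 -0.3 -0.5] shift tool=[   7.8 -670.2  129.7] ax=0.2
```

View pics/s13.png

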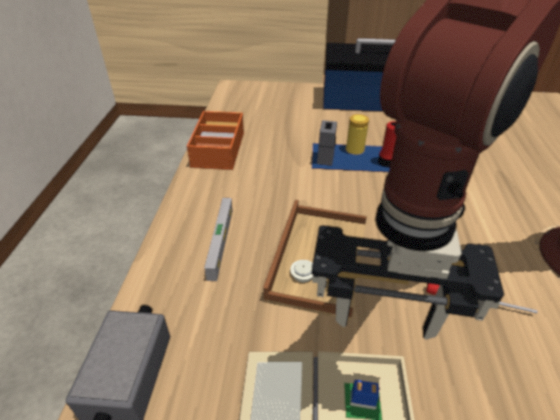

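Request:
drive_tool([
  {"tx":0,"ty":-33,"tz":6.5,"ax":0,"ay":0,"az":0,"grip":1},
  {"tx":0,"ty":-33,"tz":6.5,"ax":0,"ay":0,"az":0,"grip":1},
  {"tx":0,"ty":-33,"tz":6.5,"ax":0,"ay":0,"az":0,"grip":1},
  {"tx":0,"ty":-33,"tz":6.5,"ax":0,"ay":0,"az":0,"grip":1},
  {"tx":0,"ty":-33,"tz":6.5,"ax":0,"ay":0,"az":0,"grip":1},
  {"tx":0,"ty":-33,"tz":6.5,"ax":0,"ay":0,"az":0,"grip":1},
  {"tx":0,"ty":-33,"tz":6.5,"ax":0,"ay":0,"az":0,"grip":1},
  {"tx":0,"ty":-33,"tz":6.5,"ax":0,"ay":0,"az":0,"grip":1},
  {"tx":0,"ty":-33,"tz":6.5,"ax":0,"ay":0,"az":0,"grip":1},
  {"tx":0,"ty":-33,"tz":6.5,"ax":0,"ay":0,"az":0,"grip":1},
  {"tx":0,"ty":-33,"tz":6.5,"ax":0,"ay":0,"az":0,"grip":1},
  {"tx":0,"ty":-33,"tz":6.5,"ax":0,"ay":0,"az":0,"grip":1},
])

```text
time: 35.23
tcp_pos: [0.5442, -0.0518, 0.1977]
tool_rot: [168.6, 90.0, 163.0]
force: [0.5, -0.6, -0.0]
width: 1.002
```

Request:
drive_tool([
  {"tx":0,"ty":-33,"tz":6.5,"ax":0,"ay":0,"az":0,"grip":1},
  {"tx":0,"ty":-33,"tz":6.5,"ax":0,"ay":0,"az":0,"grip":1},
  {"tx":0,"ty":-33,"tz":6.5,"ax":0,"ay":0,"az":0,"grip":1},
  {"tx":0,"ty":-33,"tz":6.5,"ax":0,"ay":0,"az":0,"grip":1},
  {"tx":0,"ty":-33,"tz":6.5,"ax":0,"ay":0,"az":0,"grip":1},
  {"tx":0,"ty":-33,"tz":6.5,"ax":0,"ay":0,"az":0,"grip":1},
  {"tx":0,"ty":-33,"tz":6.5,"ax":0,"ay":0,"az":0,"grip":1},
  {"tx":0,"ty":-33,"tz":6.5,"ax":0,"ay":0,"az":0,"grip":1},
  {"tx":0,"ty":-10,"tz":0,"ax":0,"ay":0,"az":0,"grip":1},
  {"tx":0,"ty":0,"tz":0,"ax":0,"ay":0,"az":0,"grip":1},
  {"tx":0,"ty":0,"tz":0,"ax":0,"ay":0,"az":0,"grip":1},
  {"tx":0,"ty":0,"tz":0,"ax":0,"ay":0,"az":0,"grip":1},
])

```text
time: 36.23
tcp_pos: [0.569, -0.3249, 0.1979]
tool_rot: [94.0, 89.9, 88.4]
force: [0.4, 0.4, 0.2]
width: 0.999
```

```bash
python3 -c "
from h import *
go(.5698,-.3283,.084,-5.8);cap('wrist','w14')
go(.5698,-.3283,.084,-5.8)"
```

```text
t=36.2 p=[ 0.569  -0.3249  0.1979] jaw=-5.6 tilt=0.15 w=92.9 F=[0.4 0.4 0.2] shift tool=[113.9  -3.6   1.1] ax=0.2
t=36.3 p=[ 0.5692 -0.3247  0.1982] jaw=-5.6 tilt=0.12 w=92.9 F=[-0.3  1.1  0.8] shift tool=[114.1  -3.8   0.9] ax=0.2
```

View pics/w14.png

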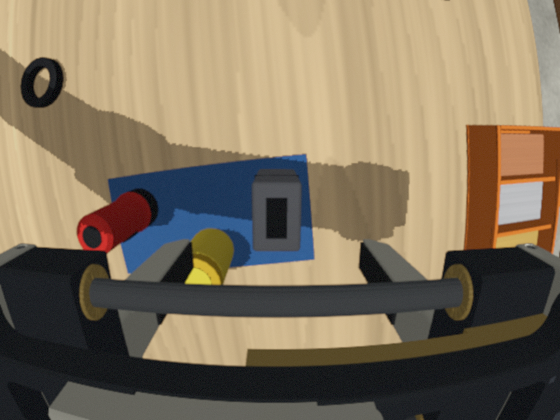

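Request:
drive_tool([
  {"tx":24,"ty":-2,"tz":0.5,"ax":0,"ay":0,"az":0,"grip":1},
  {"tx":24,"ty":0,"tz":0,"ax":0,"ay":0,"az":0,"grip":1},
  {"tx":24,"ty":0,"tz":0,"ax":0,"ay":0,"az":0,"grip":1},
  {"tx":24,"ty":0,"tz":0,"ax":0,"ay":0,"az":0,"grip":1},
  {"tx":16,"ty":0,"tz":0,"ax":0,"ay":0,"az":0,"grip":1},
  {"tx":0,"ty":0,"tz":0,"ax":0,"ay":0,"az":0,"grip":1},
  {"tx":0,"ty":0,"tz":0,"ax":0,"ay":0,"az":0,"grip":1},
  {"tx":0,"ty":0,"tz":0,"ax":0,"ay":0,"az":0,"grip":1},
  {"tx":0,"ty":0,"tz":0,"ax":0,"ay":0,"az":0,"grip":1},
])

```text
time: 37.03
tcp_pos: [0.5704, -0.3295, 0.088]
tool_rot: [-13.0, 89.8, -18.7]
force: [-0.4, -1.1, -0.7]
width: 1.002
```

```bash
python3 -c "
from h import *
go(.5698,-.3283,.084,-5.8)"
```

```text
t=37.0 p=[ 0.5704 -0.3295  0.088 ] jaw=-5.8 tilt=0.20 w=93.2 F=[-0.4 -1.1 -0.7] shift tool=[ 4.   1.2 -0.7] ax=0.0
```

Request:
drive_tool([
  {"tx":2.5,"ty":1,"tz":0,"ax":0,"ay":0,"az":0,"grip":1},
  {"tx":0,"ty":0,"tz":0,"ax":0,"ay":0,"az":0,"grip":-1},
  {"tx":0,"ty":0,"tz":0,"ax":0,"ay":0,"az":0,"grip":-1},
  {"tx":0,"ty":0,"tz":0,"ax":0,"ay":0,"az":0,"grip":-1},
  {"tx":0,"ty":0,"tz":0,"ax":0,"ay":0,"az":0,"grip":-1},
  {"tx":0,"ty":0,"tz":0,"ax":0,"ay":0,"az":0,"grip":-1},
  {"tx":0,"ty":0,"tz":0,"ax":0,"ay":0,"az":0,"grip":-1},
  {"tx":0,"ty":0,"tz":0,"ax":0,"ay":0,"az":0,"grip":-1},
  {"tx":0,"ty":0,"tz":0,"ax":0,"ay":0,"az":0,"grip":-1},
  {"tx":0,"ty":0,"tz":0,"ax":0,"ay":0,"az":0,"grip":-1},
])

```text
time: 37.87
tcp_pos: [0.569, -0.3288, 0.0834]
tool_rot: [76.4, 90.0, 70.5]
force: [-0.5, -0.4, -0.9]
width: 0.45
```

```bash
python3 -c "
from h import *
go(.5698,-.3283,.084,-5.8)
go(.5498,.142,.19,-5.8)"
```

```text
t=37.9 p=[ 0.569  -0.3288  0.0834] jaw=-5.8 tilt=0.01 w=41.9 F=[-0.5 -0.4 -0.9] shift tool=[-0.6  0.6  0.8] ax=-0.0
t=37.9 p=[ 0.569  -0.3288  0.0834] jaw=-5.8 tilt=0.01 w=41.9 F=[-0.5 -0.4 -0.9] shift tool=[-106.5  466.5  -66.8] ax=-0.0
```

Request:
drive_tool([
  {"tx":-15,"ty":0,"tz":0,"ax":0,"ay":0,"az":0,"grip":-1},
  {"tx":-25,"ty":0,"tz":0,"ax":0,"ay":0,"az":0,"grip":-1},
  {"tx":-25,"ty":0,"tz":0,"ax":0,"ay":0,"az":0,"grip":-1},
  {"tx":-20,"ty":10,"tz":-2,"ax":0,"ay":0,"az":0,"grip":-1},
  {"tx":0,"ty":30,"tz":-4,"ax":0,"ay":0,"az":0,"grip":-1},
  {"tx":0,"ty":33,"tz":-5,"ax":0,"ay":0,"az":0,"grip":-1},
  {"tx":0,"ty":33,"tz":-5,"ax":0,"ay":0,"az":0,"grip":-1},
  {"tx":0,"ty":33,"tz":-5,"ax":0,"ay":0,"az":0,"grip":-1},
  {"tx":0,"ty":33,"tz":-5,"ax":0,"ay":0,"az":0,"grip":-1},
  {"tx":0,"ty":33,"tz":-5,"ax":0,"ay":0,"az":0,"grip":-1},
  {"tx":0,"ty":33,"tz":-5,"ax":0,"ay":0,"az":0,"grip":-1},
  {"tx":0,"ty":33,"tz":-5,"ax":0,"ay":0,"az":0,"grip":-1},
])

```text
time: 38.87
tcp_pos: [0.5546, -0.0537, 0.1679]
tool_rot: [-174.1, 89.9, -179.9]
force: [1.5, 0.1, -2.1]
width: 0.448
```

Request:
drive_tool([
  {"tx":0,"ty":33,"tz":-5,"ax":0,"ay":0,"az":0,"grip":-1},
  {"tx":0,"ty":33,"tz":-5,"ax":0,"ay":0,"az":0,"grip":-1},
  {"tx":0,"ty":33,"tz":-5,"ax":0,"ay":0,"az":0,"grip":-1},
  {"tx":0,"ty":33,"tz":-5,"ax":0,"ay":0,"az":0,"grip":-1},
  {"tx":0,"ty":30,"tz":-4,"ax":0,"ay":0,"az":0,"grip":-1},
  {"tx":0,"ty":20,"tz":-2,"ax":0,"ay":0,"az":0,"grip":-1},
  {"tx":0,"ty":12,"tz":0,"ax":0,"ay":0,"az":0,"grip":-1},
  {"tx":0,"ty":0,"tz":0,"ax":0,"ay":0,"az":0,"grip":-1},
  {"tx":0,"ty":0,"tz":0,"ax":0,"ay":0,"az":0,"grip":-1},
  {"tx":0,"ty":0,"tz":0,"ax":0,"ay":0,"az":0,"grip":-1},
  {"tx":0,"ty":0,"tz":0,"ax":0,"ay":0,"az":0,"grip":-1},
])

```text
time: 39.78
tcp_pos: [0.5498, 0.1376, 0.1681]
tool_rot: [-100.4, 89.9, -106.4]
force: [0.3, 0.2, -2.4]
width: 0.451
```

```bash
python3 -c "
from h import *
go(.5498,.1415,.0885,-5.8)"
```

```text
t=39.8 p=[0.5498 0.1376 0.1681] jaw=-6.0 tilt=0.12 w=41.9 F=[ 0.3  0.2 -2.4] shift tool=[79.6  4.1 -0.3] ax=-0.2
```

Request:
drive_tool([
  {"tx":12,"ty":2,"tz":0,"ax":0,"ay":0,"az":0,"grip":-1},
  {"tx":22,"ty":1,"tz":0,"ax":0,"ay":0,"az":0,"grip":-1},
  {"tx":22,"ty":0,"tz":0,"ax":0,"ay":0,"az":0,"grip":-1},
  {"tx":14,"ty":0,"tz":0,"ax":0,"ay":0,"az":0,"grip":-1},
  {"tx":5,"ty":0,"tz":0,"ax":0,"ay":0,"az":0,"grip":-1},
  {"tx":1,"ty":0,"tz":0,"ax":0,"ay":0,"az":0,"grip":-1},
  {"tx":0,"ty":0,"tz":0,"ax":0,"ay":0,"az":0,"grip":-1},
  {"tx":0,"ty":0,"tz":0,"ax":0,"ay":0,"az":0,"grip":-1},
  {"tx":0,"ty":0,"tz":0,"ax":0,"ay":0,"az":0,"grip":-1},
  {"tx":0,"ty":0,"tz":0,"ax":0,"ay":0,"az":0,"grip":-1},
])

```text
time: 40.62
tcp_pos: [0.5504, 0.1437, 0.0935]
tool_rot: [22.6, 89.9, 16.8]
force: [0.3, 0.8, -3.0]
width: 0.45
```

```bash
python3 -c "
from h import *
go(.5498,.1415,.0885,-5.8)"
```

```text
t=40.6 p=[0.5504 0.1437 0.0935] jaw=-5.8 tilt=0.12 w=41.8 F=[ 0.3  0.8 -3. ] shift tool=[ 5.  -2.2 -0.4] ax=-0.0
```

Request:
drive_tool([
  {"tx":2,"ty":-1.7,"tz":0,"ax":0,"ay":0,"az":0,"grip":-1},
  {"tx":1,"ty":0,"tz":0,"ax":0,"ay":0,"az":0,"grip":-1},
  {"tx":0.7,"ty":0,"tz":0,"ax":0,"ay":0,"az":0,"grip":-1},
  {"tx":0,"ty":0,"tz":0,"ax":0,"ay":0,"az":0,"grip":-1},
  {"tx":0,"ty":0,"tz":0,"ax":0,"ay":0,"az":0,"grip":-1},
  {"tx":0,"ty":0,"tz":0,"ax":0,"ay":0,"az":0,"grip":-1},
])

```text
time: 41.12
tcp_pos: [0.5496, 0.1419, 0.0888]
tool_rot: [92.3, 90.0, 86.5]
force: [-0.5, 0.1, -2.5]
width: 0.451
```

Request:
drive_tool([
  {"tx":0.7,"ty":0,"tz":0,"ax":0,"ay":0,"az":0,"grip":-1},
  {"tx":0.5,"ty":0,"tz":0,"ax":0,"ay":0,"az":0,"grip":-1},
  {"tx":0,"ty":0,"tz":0,"ax":0,"ay":0,"az":0,"grip":-1},
  {"tx":0,"ty":0,"tz":0,"ax":0,"ay":0,"az":0,"grip":-1},
])

```text
time: 41.45
tcp_pos: [0.5497, 0.1418, 0.0884]
tool_rot: [-9.2, 90.0, -15.0]
force: [-1.0, -1.4, 5.1]
width: 0.451
```

Request:
drive_tool([
  {"tx":0,"ty":0,"tz":0,"ax":0,"ay":0,"az":0,"grip":0.2},
  {"tx":0,"ty":0,"tz":0,"ax":0,"ay":0,"az":0,"grip":0.6},
  {"tx":0,"ty":0,"tz":0,"ax":0,"ay":0,"az":0,"grip":1},
  {"tx":0,"ty":0,"tz":0,"ax":0,"ay":0,"az":0,"grip":1},
  {"tx":0,"ty":0,"tz":0,"ax":0,"ay":0,"az":0,"grip":1},
  {"tx":-20,"ty":0,"tz":0,"ax":0,"ay":0,"az":0,"grip":1},
  {"tx":-25,"ty":0,"tz":0,"ax":0,"ay":0,"az":0,"grip":1},
  {"tx":-25,"ty":0,"tz":0,"ax":0,"ay":0,"az":0,"grip":1},
  {"tx":-25,"ty":0,"tz":0,"ax":3.3,"ay":0,"az":0,"grip":1},
  {"tx":-10,"ty":0,"tz":0,"ax":0,"ay":0,"az":0,"grip":1},
  {"tx":0,"ty":0,"tz":0,"ax":0,"ay":0,"az":0,"grip":1},
])

```text
time: 42.37
tcp_pos: [0.5512, 0.1427, 0.1951]
tool_rot: [25.7, 89.7, 16.6]
force: [0.4, 0.1, -0.3]
width: 0.998
```

```bash
python3 -c "
from h import *
c=cap('wrist','w15')
go(.4849,-.3884,.19,-9.1)"
```

```text
t=42.4 p=[0.5499 0.142  0.1931] jaw=-9.0 tilt=0.11 w=92.9 F=[ 0.3 -0.  -0.3] shift tool=[   2.8 -534.    19.1] ax=0.1
```

View pics/w15.png

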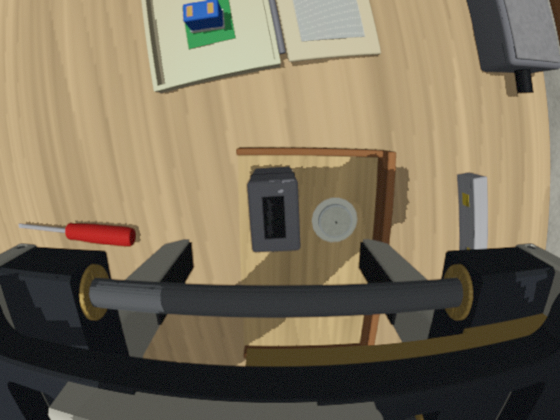

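Request:
drive_tool([
  {"tx":0,"ty":-33,"tz":1.2,"ax":0,"ay":0,"az":0,"grip":1},
  {"tx":0,"ty":-33,"tz":1.2,"ax":0,"ay":0,"az":0,"grip":1},
  {"tx":0,"ty":-33,"tz":1.2,"ax":0,"ay":0,"az":0,"grip":1},
  {"tx":0,"ty":-33,"tz":1.2,"ax":0,"ay":0,"az":0,"grip":1},
  {"tx":0,"ty":-33,"tz":1.2,"ax":0,"ay":0,"az":0,"grip":1},
  {"tx":0,"ty":-33,"tz":1.2,"ax":0,"ay":0,"az":0,"grip":1},
  {"tx":0,"ty":-33,"tz":1.2,"ax":0,"ay":0,"az":0,"grip":1},
  {"tx":0,"ty":-33,"tz":1.2,"ax":0,"ay":0,"az":0,"grip":1},
  {"tx":0,"ty":-33,"tz":1.2,"ax":0,"ay":0,"az":0,"grip":1},
  {"tx":0,"ty":-33,"tz":1.2,"ax":0,"ay":0,"az":0,"grip":1},
  {"tx":0,"ty":-33,"tz":1.2,"ax":0,"ay":0,"az":0,"grip":1},
  {"tx":0,"ty":-33,"tz":1.2,"ax":0,"ay":0,"az":0,"grip":1},
])

```text
time: 43.42
tcp_pos: [0.4992, -0.2527, 0.1902]
tool_rot: [165.1, 89.8, 156.0]
force: [0.6, -1.1, -0.1]
width: 1.003
```

Request:
drive_tool([
  {"tx":0,"ty":-33,"tz":1.2,"ax":0,"ay":0,"az":0,"grip":1},
  {"tx":0,"ty":-33,"tz":1.2,"ax":0,"ay":0,"az":0,"grip":1},
  {"tx":0,"ty":-33,"tz":1.2,"ax":0,"ay":0,"az":0,"grip":1},
  {"tx":0,"ty":-33,"tz":1.2,"ax":0,"ay":0,"az":0,"grip":1},
  {"tx":0,"ty":-6,"tz":0,"ax":0,"ay":0,"az":0,"grip":1},
  {"tx":0,"ty":0,"tz":0,"ax":0,"ay":0,"az":0,"grip":1},
  {"tx":0,"ty":0,"tz":0,"ax":0,"ay":0,"az":0,"grip":1},
  {"tx":0,"ty":0,"tz":0,"ax":0,"ay":0,"az":0,"grip":1},
  {"tx":0,"ty":0,"tz":0,"ax":0,"ay":0,"az":0,"grip":1},
])

```text
time: 44.17
tcp_pos: [0.4847, -0.386, 0.1922]
tool_rot: [106.6, 89.9, 97.7]
force: [0.1, 0.2, 0.1]
width: 1.0
```

```bash
python3 -c "
from h import *
c=cap('wrist','w16')
go(.4849,-.3884,.0788,-9.1)"
```

```text
t=44.2 p=[ 0.4847 -0.3863  0.1925] jaw=-8.9 tilt=0.06 w=93.1 F=[-0.9  0.8  0.1] shift tool=[113.7  -2.2   0.6] ax=0.2
```

View pics/w16.png

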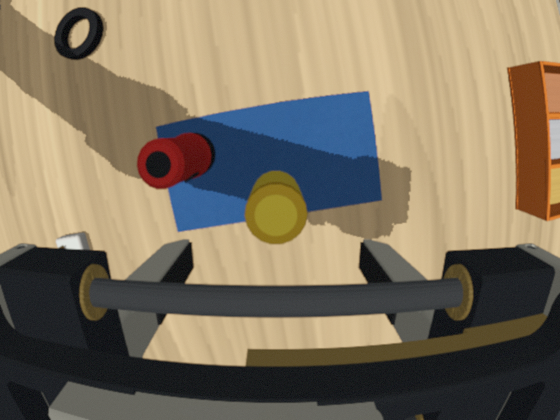

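Request:
drive_tool([
  {"tx":24,"ty":-1.5,"tz":0.5,"ax":0,"ay":0,"az":0,"grip":1},
  {"tx":24,"ty":0,"tz":0,"ax":0,"ay":0,"az":0,"grip":1},
  {"tx":24,"ty":0,"tz":0,"ax":0,"ay":0,"az":0,"grip":1},
  {"tx":24,"ty":0,"tz":0,"ax":0,"ay":0,"az":0,"grip":1},
  {"tx":17,"ty":0,"tz":0,"ax":0,"ay":0,"az":0,"grip":1},
  {"tx":0,"ty":0,"tz":0,"ax":0,"ay":0,"az":0,"grip":1},
  {"tx":0,"ty":0,"tz":0,"ax":0,"ay":0,"az":0,"grip":1},
  {"tx":0,"ty":0,"tz":0,"ax":0,"ay":0,"az":0,"grip":1},
  {"tx":0,"ty":0,"tz":0,"ax":0,"ay":0,"az":0,"grip":1},
  {"tx":0,"ty":0,"tz":0,"ax":0,"ay":0,"az":0,"grip":1},
])

```text
time: 45.05
tcp_pos: [0.4851, -0.3904, 0.0812]
tool_rot: [-26.1, 89.8, -35.2]
force: [1.0, -0.6, 0.1]
width: 0.998
```

Request:
drive_tool([
  {"tx":0,"ty":0,"tz":0,"ax":0,"ay":0,"az":0,"grip":-1},
  {"tx":0,"ty":0,"tz":0,"ax":0,"ay":0,"az":0,"grip":-1},
  {"tx":0,"ty":0,"tz":0,"ax":0,"ay":0,"az":0,"grip":-1},
  {"tx":0,"ty":0,"tz":0,"ax":0,"ay":0,"az":0,"grip":-1},
  {"tx":0,"ty":0,"tz":0,"ax":0,"ay":0,"az":0,"grip":-1},
  {"tx":0,"ty":0,"tz":0,"ax":0,"ay":0,"az":0,"grip":-1},
  {"tx":0,"ty":0,"tz":0,"ax":0,"ay":0,"az":0,"grip":-1},
  {"tx":0,"ty":0,"tz":0,"ax":0,"ay":0,"az":0,"grip":-1},
])

```text
time: 45.72
tcp_pos: [0.4841, -0.39, 0.0795]
tool_rot: [140.6, 90.0, 131.5]
force: [-0.0, 0.3, 0.4]
width: 0.576
```

```bash
python3 -c "
from h import *
go(.4849,-.3884,.0788,-9.1)
go(.5369,.0584,.17,-9.1)"
```

```text
t=45.7 p=[ 0.4841 -0.39    0.0795] jaw=-9.1 tilt=0.01 w=53.6 F=[-0.   0.3  0.4] shift tool=[0.7 1.7 0.5] ax=-0.0
t=45.7 p=[ 0.4841 -0.39    0.0795] jaw=-9.1 tilt=0.01 w=53.6 F=[-0.   0.3  0.4] shift tool=[-90.4 451.1 -18.9] ax=-0.0
```

Request:
drive_tool([
  {"tx":-15,"ty":0,"tz":0,"ax":0,"ay":0,"az":0,"grip":-1},
  {"tx":-25,"ty":0,"tz":0,"ax":0,"ay":0,"az":0,"grip":-1},
  {"tx":-25,"ty":0,"tz":0,"ax":0,"ay":0,"az":0,"grip":-1},
  {"tx":-20,"ty":15,"tz":-1,"ax":0,"ay":0,"az":0,"grip":-1},
  {"tx":0,"ty":30,"tz":-1,"ax":0,"ay":0,"az":0,"grip":-1},
  {"tx":0,"ty":33,"tz":-1.5,"ax":0,"ay":0,"az":0,"grip":-1},
  {"tx":0,"ty":33,"tz":-1.5,"ax":0,"ay":0,"az":0,"grip":-1},
  {"tx":0,"ty":33,"tz":-1.5,"ax":0,"ay":0,"az":0,"grip":-1},
  {"tx":0,"ty":33,"tz":-1.5,"ax":0,"ay":0,"az":0,"grip":-1},
  {"tx":0,"ty":33,"tz":-1.5,"ax":0,"ay":0,"az":0,"grip":-1},
  {"tx":0,"ty":33,"tz":-1.5,"ax":0,"ay":0,"az":0,"grip":-1},
  {"tx":0,"ty":33,"tz":-1.5,"ax":0,"ay":0,"az":0,"grip":-1},
])

```text
time: 46.72
tcp_pos: [0.5151, -0.114, 0.1643]
tool_rot: [-179.6, 90.0, 171.2]
force: [0.3, 0.2, -1.0]
width: 0.574
```

Request:
drive_tool([
  {"tx":0,"ty":33,"tz":-1.5,"ax":0,"ay":0,"az":0,"grip":-1},
  {"tx":0,"ty":33,"tz":-1.5,"ax":0,"ay":0,"az":0,"grip":-1},
  {"tx":0,"ty":33,"tz":-1.5,"ax":0,"ay":0,"az":0,"grip":-1},
  {"tx":0,"ty":30,"tz":-1,"ax":0,"ay":0,"az":0,"grip":-1},
  {"tx":0,"ty":20,"tz":0,"ax":0,"ay":0,"az":0,"grip":-1},
  {"tx":0,"ty":13,"tz":0,"ax":0,"ay":0,"az":0,"grip":-1},
  {"tx":0,"ty":8,"tz":0,"ax":0,"ay":0,"az":0,"grip":-1},
  {"tx":0,"ty":0,"tz":0,"ax":0,"ay":0,"az":0,"grip":-1},
  {"tx":0,"ty":0,"tz":0,"ax":0,"ay":0,"az":0,"grip":-1},
  {"tx":0,"ty":0,"tz":0,"ax":0,"ay":0,"az":0,"grip":-1},
  {"tx":0,"ty":0,"tz":0,"ax":0,"ay":0,"az":0,"grip":-1},
])

```text
time: 47.63
tcp_pos: [0.537, 0.051, 0.1644]
tool_rot: [-106.2, 89.9, -115.5]
force: [0.4, -0.4, -1.3]
width: 0.574
```

```bash
python3 -c "
from h import *
go(.5369,.0568,.0845,-9.1)"
```

```text
t=47.6 p=[0.537  0.051  0.1644] jaw=-9.3 tilt=0.08 w=53.4 F=[ 0.4 -0.4 -1.3] shift tool=[79.9  5.8 -1. ] ax=-0.2
```

Request:
drive_tool([
  {"tx":12,"ty":3,"tz":-0.5,"ax":0,"ay":0,"az":0,"grip":-1},
  {"tx":22,"ty":2,"tz":0,"ax":0,"ay":0,"az":0,"grip":-1},
  {"tx":22,"ty":0,"tz":0,"ax":0,"ay":0,"az":0,"grip":-1},
  {"tx":14,"ty":0,"tz":0,"ax":0,"ay":0,"az":0,"grip":-1},
  {"tx":5,"ty":0,"tz":0,"ax":0,"ay":0,"az":0,"grip":-1},
  {"tx":2,"ty":0,"tz":0,"ax":0,"ay":0,"az":0,"grip":-1},
  {"tx":0,"ty":0,"tz":0,"ax":0,"ay":0,"az":0,"grip":-1},
  {"tx":0,"ty":0,"tz":0,"ax":0,"ay":0,"az":0,"grip":-1},
  {"tx":0,"ty":0,"tz":0,"ax":0,"ay":0,"az":0,"grip":-1},
  {"tx":0,"ty":0,"tz":0,"ax":0,"ay":0,"az":0,"grip":-1},
])

```text
time: 48.47
tcp_pos: [0.538, 0.0583, 0.0885]
tool_rot: [17.1, 89.9, 7.9]
force: [0.4, 0.1, -0.5]
width: 0.574
```

```bash
python3 -c "
from h import *
go(.5369,.0568,.0845,-9.1)"
```

```text
t=48.5 p=[0.538  0.0583 0.0885] jaw=-9.1 tilt=0.12 w=53.4 F=[ 0.4  0.1 -0.5] shift tool=[ 4.  -1.6 -0.9] ax=-0.0
```

Request:
drive_tool([
  {"tx":1.5,"ty":-1,"tz":0,"ax":0,"ay":0,"az":0,"grip":-1},
  {"tx":1,"ty":0,"tz":0,"ax":0,"ay":0,"az":0,"grip":-1},
  {"tx":0.5,"ty":0,"tz":0,"ax":0,"ay":0,"az":0,"grip":-1},
  {"tx":0,"ty":0,"tz":0,"ax":0,"ay":0,"az":0,"grip":-1},
  {"tx":0,"ty":0,"tz":0,"ax":0,"ay":0,"az":0,"grip":-1},
  {"tx":0,"ty":0,"tz":0,"ax":0,"ay":0,"az":0,"grip":-1},
])

```text
time: 48.97
tcp_pos: [0.5372, 0.0573, 0.0846]
tool_rot: [100.1, 90.0, 91.0]
force: [-0.0, -0.7, -1.8]
width: 0.577
```

Request:
drive_tool([
  {"tx":0.7,"ty":0,"tz":0,"ax":0,"ay":0,"az":0,"grip":-1},
  {"tx":0.5,"ty":0,"tz":0,"ax":0,"ay":0,"az":0,"grip":-1},
  {"tx":0,"ty":0,"tz":0,"ax":0,"ay":0,"az":0,"grip":-1},
  {"tx":0,"ty":0,"tz":0,"ax":0,"ay":0,"az":0,"grip":-1},
])

```text
time: 49.3
tcp_pos: [0.5373, 0.0573, 0.0844]
tool_rot: [-24.0, 90.0, -33.1]
force: [-2.6, -0.6, 5.8]
width: 0.577
```

Request:
drive_tool([
  {"tx":0,"ty":0,"tz":0,"ax":0,"ay":0,"az":0,"grip":0.4},
  {"tx":0,"ty":0,"tz":0,"ax":0,"ay":0,"az":0,"grip":0.7},
  {"tx":0,"ty":0,"tz":0,"ax":0,"ay":0,"az":0,"grip":1},
  {"tx":0,"ty":0,"tz":0,"ax":0,"ay":0,"az":0,"grip":1},
  {"tx":0,"ty":0,"tz":0,"ax":0,"ay":0,"az":0,"grip":1},
  {"tx":-20,"ty":0,"tz":0,"ax":0,"ay":0,"az":0,"grip":1},
  {"tx":-25,"ty":0,"tz":0,"ax":0,"ay":0,"az":0,"grip":1},
  {"tx":-25,"ty":0,"tz":0,"ax":0,"ay":0,"az":0,"grip":1},
  {"tx":-25,"ty":0,"tz":0,"ax":0,"ay":0,"az":0,"grip":1},
  {"tx":-15,"ty":0,"tz":0,"ax":0,"ay":0,"az":0,"grip":1},
  {"tx":0,"ty":0,"tz":0,"ax":0,"ay":0,"az":0,"grip":1},
])

```text
time: 50.22
tcp_pos: [0.5395, 0.058, 0.1968]
tool_rot: [18.3, 89.6, 9.2]
force: [-0.3, -0.4, -0.6]
width: 0.998
```

```bash
python3 -c "
from h import *
c=cap('wrist','w17')
go(.4005,-.3273,.19,-9.1)"
```

```text
t=50.3 p=[0.5382 0.0575 0.1948] jaw=-9.1 tilt=0.22 w=92.8 F=[0.6 0.2 1. ] shift tool=[   4.1 -401.7  -75. ] ax=-0.0
```

View pics/w17.png

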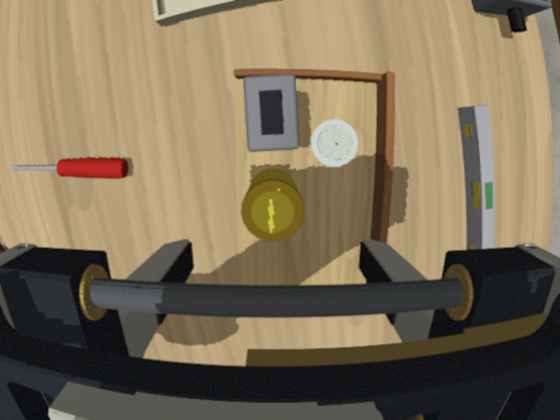

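Good. Now the torch.

Request:
drive_tool([
  {"tx":0,"ty":-33,"tz":-6.2,"ax":0,"ay":0,"az":0,"grip":1},
  {"tx":0,"ty":-33,"tz":-6.2,"ax":0,"ay":0,"az":0,"grip":1},
  {"tx":0,"ty":-33,"tz":-6.2,"ax":0,"ay":0,"az":0,"grip":1},
  {"tx":0,"ty":-33,"tz":-6.2,"ax":0,"ay":0,"az":0,"grip":1},
  {"tx":0,"ty":-33,"tz":-6.2,"ax":0,"ay":0,"az":0,"grip":1},
  {"tx":0,"ty":-33,"tz":-6.2,"ax":0,"ay":0,"az":0,"grip":1},
  {"tx":0,"ty":-33,"tz":-6.2,"ax":0,"ay":0,"az":0,"grip":1},
  {"tx":0,"ty":-33,"tz":-6.2,"ax":0,"ay":0,"az":0,"grip":1},
  {"tx":0,"ty":-33,"tz":-6.2,"ax":0,"ay":0,"az":0,"grip":1},
  {"tx":0,"ty":-33,"tz":-6.2,"ax":0,"ay":0,"az":0,"grip":1},
  {"tx":0,"ty":-33,"tz":-6.2,"ax":0,"ay":0,"az":0,"grip":1},
  {"tx":0,"ty":-33,"tz":-6.2,"ax":0,"ay":0,"az":0,"grip":1},
])

```text
time: 51.27
tcp_pos: [0.3992, -0.323, 0.1917]
tool_rot: [151.7, 89.8, 142.6]
force: [-0.4, -0.6, 0.1]
width: 1.002
```

Request:
drive_tool([
  {"tx":0,"ty":-6,"tz":-1,"ax":0,"ay":0,"az":0,"grip":1},
  {"tx":0,"ty":0,"tz":0,"ax":0,"ay":0,"az":0,"grip":1},
  {"tx":0,"ty":0,"tz":0,"ax":0,"ay":0,"az":0,"grip":1},
  {"tx":0,"ty":0,"tz":0,"ax":0,"ay":0,"az":0,"grip":1},
  {"tx":0,"ty":0,"tz":0,"ax":0,"ay":0,"az":0,"grip":1},
])

```text
time: 51.68
tcp_pos: [0.3999, -0.3256, 0.1931]
tool_rot: [102.7, 89.9, 93.8]
force: [1.1, -0.7, 0.4]
width: 0.999
```

```bash
python3 -c "
from h import *
c=cap('wrist','w18')
go(.4005,-.3273,.0966,-9.1)"
```

```text
t=51.7 p=[ 0.3999 -0.3259  0.1933] jaw=-8.9 tilt=0.05 w=92.8 F=[ 0.4 -1.1  0.3] shift tool=[96.7 -1.4  0.8] ax=0.2
```

View pics/w18.png

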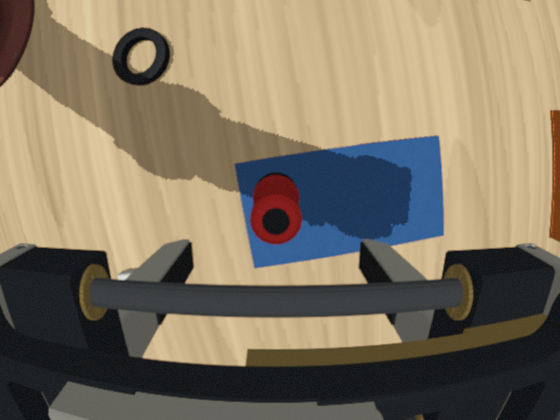

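Request:
drive_tool([
  {"tx":24,"ty":-0.5,"tz":0.5,"ax":0,"ay":0,"az":0,"grip":1},
  {"tx":24,"ty":0,"tz":0,"ax":0,"ay":0,"az":0,"grip":1},
  {"tx":24,"ty":0,"tz":0,"ax":0,"ay":0,"az":0,"grip":1},
  {"tx":16,"ty":0,"tz":0,"ax":0,"ay":0,"az":0,"grip":1},
  {"tx":8.5,"ty":0,"tz":0,"ax":0,"ay":0,"az":0,"grip":1},
  {"tx":0,"ty":0,"tz":0,"ax":0,"ay":0,"az":0,"grip":1},
  {"tx":0,"ty":0,"tz":0,"ax":0,"ay":0,"az":0,"grip":1},
  {"tx":0,"ty":0,"tz":0,"ax":0,"ay":0,"az":0,"grip":1},
  {"tx":0,"ty":0,"tz":0,"ax":0,"ay":0,"az":0,"grip":1},
])

```text
time: 52.48
tcp_pos: [0.4004, -0.3287, 0.0981]
tool_rot: [-26.7, 89.9, -35.8]
force: [-1.1, -0.9, -0.3]
width: 1.0
```

Request:
drive_tool([
  {"tx":0,"ty":0,"tz":0,"ax":0,"ay":0,"az":0,"grip":-1},
  {"tx":0,"ty":0,"tz":0,"ax":0,"ay":0,"az":0,"grip":-1},
  {"tx":0,"ty":0,"tz":0,"ax":0,"ay":0,"az":0,"grip":-1},
  {"tx":0,"ty":0,"tz":0,"ax":0,"ay":0,"az":0,"grip":-1},
  {"tx":0,"ty":0,"tz":0,"ax":0,"ay":0,"az":0,"grip":-1},
  {"tx":0,"ty":0,"tz":0,"ax":0,"ay":0,"az":0,"grip":-1},
  {"tx":0,"ty":0,"tz":0,"ax":0,"ay":0,"az":0,"grip":-1},
  {"tx":0,"ty":0,"tz":0,"ax":0,"ay":0,"az":0,"grip":-1},
  {"tx":0,"ty":0,"tz":0,"ax":0,"ay":0,"az":0,"grip":-1},
])

```text
time: 53.23
tcp_pos: [0.3994, -0.3283, 0.0968]
tool_rot: [145.9, 90.0, 136.8]
force: [-0.5, -0.2, -0.1]
width: 0.44
```

```bash
python3 -c "
from h import *
go(.4005,-.3273,.0966,-9.1)
go(.5265,-.018,.18,-9.1)"
```

```text
t=53.2 p=[ 0.3994 -0.3283  0.0968] jaw=-9.1 tilt=0.01 w=40.9 F=[-0.5 -0.2 -0.1] shift tool=[0.2 1.2 0.9] ax=-0.0
t=53.2 p=[ 0.3994 -0.3283  0.0968] jaw=-9.1 tilt=0.01 w=40.9 F=[-0.5 -0.2 -0.1] shift tool=[-83.2 326.6  76.3] ax=-0.0
```

Request:
drive_tool([
  {"tx":-15,"ty":0,"tz":0,"ax":0,"ay":0,"az":0,"grip":-1},
  {"tx":-25,"ty":0,"tz":0,"ax":0,"ay":0,"az":0,"grip":-1},
  {"tx":-25,"ty":0,"tz":0,"ax":0,"ay":0,"az":0,"grip":-1},
  {"tx":-15,"ty":15,"tz":4,"ax":0,"ay":0,"az":0,"grip":-1},
  {"tx":0,"ty":30,"tz":7,"ax":0,"ay":0,"az":0,"grip":-1},
  {"tx":0,"ty":32,"tz":7.5,"ax":0,"ay":0,"az":0,"grip":-1},
  {"tx":0,"ty":32,"tz":7.5,"ax":0,"ay":0,"az":0,"grip":-1},
  {"tx":0,"ty":32,"tz":7.5,"ax":0,"ay":0,"az":0,"grip":-1},
  {"tx":0,"ty":32,"tz":7.5,"ax":0,"ay":0,"az":0,"grip":-1},
  {"tx":0,"ty":32,"tz":7.5,"ax":0,"ay":0,"az":0,"grip":-1},
  {"tx":0,"ty":32,"tz":7.5,"ax":0,"ay":0,"az":0,"grip":-1},
  {"tx":0,"ty":32,"tz":7.5,"ax":0,"ay":0,"az":0,"grip":-1},
])

```text
time: 54.23
tcp_pos: [0.5046, -0.0713, 0.1765]
tool_rot: [-171.5, 89.9, 179.4]
force: [0.7, -0.1, -1.8]
width: 0.44
```

Request:
drive_tool([
  {"tx":0,"ty":25,"tz":6,"ax":0,"ay":0,"az":0,"grip":-1},
  {"tx":0,"ty":18,"tz":4,"ax":0,"ay":0,"az":0,"grip":-1},
  {"tx":0,"ty":10,"tz":2,"ax":0,"ay":0,"az":0,"grip":-1},
  {"tx":0,"ty":3,"tz":0.5,"ax":0,"ay":0,"az":0,"grip":-1},
  {"tx":0,"ty":0,"tz":0,"ax":0,"ay":0,"az":0,"grip":-1},
  {"tx":0,"ty":0,"tz":0,"ax":0,"ay":0,"az":0,"grip":-1},
  {"tx":0,"ty":0,"tz":0,"ax":0,"ay":0,"az":0,"grip":-1},
  {"tx":0,"ty":0,"tz":0,"ax":0,"ay":0,"az":0,"grip":-1},
])

```text
time: 54.9
tcp_pos: [0.5256, -0.0213, 0.1768]
tool_rot: [-111.2, 89.9, -120.4]
force: [0.0, -0.5, -2.4]
width: 0.445
```

```bash
python3 -c "
from h import *
go(.5265,-.019,.1018,-9.1)"
```

```text
t=54.9 p=[ 0.5256 -0.0213  0.1768] jaw=-9.3 tilt=0.06 w=41.4 F=[ 0.  -0.5 -2.4] shift tool=[75.   2.5  0.5] ax=-0.2
```

Request:
drive_tool([
  {"tx":12,"ty":1,"tz":0,"ax":0,"ay":0,"az":0,"grip":-1},
  {"tx":22,"ty":0.5,"tz":0,"ax":0,"ay":0,"az":0,"grip":-1},
  {"tx":20,"ty":0,"tz":0,"ax":0,"ay":0,"az":0,"grip":-1},
  {"tx":12,"ty":0,"tz":0,"ax":0,"ay":0,"az":0,"grip":-1},
  {"tx":5,"ty":0,"tz":0,"ax":0,"ay":0,"az":0,"grip":-1},
  {"tx":1,"ty":0,"tz":0,"ax":0,"ay":0,"az":0,"grip":-1},
  {"tx":0,"ty":0,"tz":0,"ax":0,"ay":0,"az":0,"grip":-1},
  {"tx":0,"ty":0,"tz":0,"ax":0,"ay":0,"az":0,"grip":-1},
  {"tx":0,"ty":0,"tz":0,"ax":0,"ay":0,"az":0,"grip":-1},
  {"tx":0,"ty":0,"tz":0,"ax":0,"ay":0,"az":0,"grip":-1},
])

```text
time: 55.73
tcp_pos: [0.5268, -0.018, 0.1057]
tool_rot: [8.6, 89.9, -0.5]
force: [0.1, 0.1, -1.6]
width: 0.444
```

```bash
python3 -c "
from h import *
go(.5265,-.019,.1018,-9.1)"
```

```text
t=55.7 p=[ 0.5268 -0.018   0.1057] jaw=-9.1 tilt=0.10 w=41.3 F=[ 0.1  0.1 -1.6] shift tool=[ 3.9 -1.  -0.1] ax=-0.0
```

Request:
drive_tool([
  {"tx":1.5,"ty":-0.7,"tz":0,"ax":0,"ay":0,"az":0,"grip":-1},
  {"tx":1,"ty":0,"tz":0,"ax":0,"ay":0,"az":0,"grip":-1},
  {"tx":0.8,"ty":0,"tz":0,"ax":0,"ay":0,"az":0,"grip":-1},
  {"tx":0.6,"ty":0,"tz":0,"ax":0,"ay":0,"az":0,"grip":-1},
  {"tx":0,"ty":0,"tz":0,"ax":0,"ay":0,"az":0,"grip":-1},
  {"tx":0,"ty":0,"tz":0,"ax":0,"ay":0,"az":0,"grip":-1},
  {"tx":0,"ty":0,"tz":0,"ax":0,"ay":0,"az":0,"grip":-1},
])

```text
time: 56.32
tcp_pos: [0.5262, -0.0188, 0.1018]
tool_rot: [-43.9, 90.0, -53.1]
force: [-2.9, -0.3, 5.7]
width: 0.445
```

Request:
drive_tool([
  {"tx":0,"ty":0,"tz":0,"ax":0,"ay":0,"az":0,"grip":0.2},
  {"tx":0,"ty":0,"tz":0,"ax":0,"ay":0,"az":0,"grip":0.6},
  {"tx":0,"ty":0,"tz":0,"ax":0,"ay":0,"az":0,"grip":1},
  {"tx":0,"ty":0,"tz":0,"ax":0,"ay":0,"az":0,"grip":1},
  {"tx":0,"ty":0,"tz":0,"ax":0,"ay":0,"az":0,"grip":1},
  {"tx":-20,"ty":0,"tz":0,"ax":0,"ay":0,"az":0,"grip":1},
  {"tx":-25,"ty":0,"tz":0,"ax":0,"ay":0,"az":0,"grip":1},
  {"tx":-30,"ty":0,"tz":0,"ax":0,"ay":0,"az":0,"grip":1},
  {"tx":-35,"ty":0,"tz":0,"ax":0,"ay":0,"az":0,"grip":1},
  {"tx":-35,"ty":0,"tz":0,"ax":0,"ay":0,"az":0,"grip":1},
  {"tx":-30,"ty":0,"tz":0,"ax":0,"ay":0,"az":0,"grip":1},
  {"tx":0,"ty":0,"tz":0,"ax":0,"ay":0,"az":0,"grip":1},
])

```text
time: 57.32
tcp_pos: [0.5299, -0.0178, 0.2824]
tool_rot: [10.3, 89.2, 1.2]
force: [0.9, -1.2, 0.6]
width: 1.001
```

Request:
drive_tool([
  {"tx":0,"ty":-25,"tz":0,"ax":0,"ay":0,"az":0,"grip":1},
  {"tx":0,"ty":-30,"tz":0,"ax":0,"ay":0,"az":0,"grip":1},
  {"tx":0,"ty":-30,"tz":0,"ax":0,"ay":0,"az":0,"grip":1},
  {"tx":0,"ty":-30,"tz":0,"ax":0,"ay":0,"az":0,"grip":1},
  {"tx":0,"ty":-30,"tz":0,"ax":0,"ay":0,"az":0,"grip":1},
  {"tx":0,"ty":-30,"tz":0,"ax":0,"ay":0,"az":0,"grip":1},
  {"tx":0,"ty":-30,"tz":0,"ax":0,"ay":0,"az":0,"grip":1},
  {"tx":0,"ty":-25,"tz":0,"ax":0,"ay":0,"az":0,"grip":1},
  {"tx":0,"ty":0,"tz":0,"ax":0,"ay":0,"az":0,"grip":1},
  {"tx":0,"ty":0,"tz":0,"ax":0,"ay":0,"az":0,"grip":1},
  {"tx":0,"ty":0,"tz":0,"ax":0,"ay":0,"az":0,"grip":1},
])

```text
time: 58.23
tcp_pos: [0.4899, -0.2443, 0.2755]
tool_rot: [109.2, 89.9, 100.1]
force: [0.1, 0.3, 0.1]
width: 0.996
```

```bash
python3 - <<'E'
from h import *
a=cv2.imread('pics/side0.png');d=cap('side','s20');t=cap('top','t20');a2=cv2.imread('pics/top0.png')
w=lambda im,s:cv2.resize(im,None,fx=s,fy=s,interpolation=cv2.INTER_CUBIC)
cv2.imwrite('pics/cmp_s.png',np.hstack([w(a[170:330,195:375],2.2),w(d['bgr'][170:330,195:375],2.2)]))
cv2.imwrite('pics/cmp_t.png',np.hstack([w(a2[135:285,100:320],1.8),w(t['bgr'][135:285,100:320],1.8)]))
print(env.state()['time'])
I=np.indices((420,560))
from h import *
def meas(hsv):
    c={'hsv':hsv};roi=(I[1]>260)&(I[1]<370)&(I[0]>180)&(I[0]<320)
    red=big((hm(c,[0,150,60],[6,255,255])|hm(c,[172,150,60],[180,255,255]))&roi)
    return np.argwhere(red).mean(0).round(2)
print(meas(cv2.cvtColor(a,cv2.COLOR_BGR2HSV)),meas(d['hsv']))
g=rect(d,big(hm(d,[50,120,40],[80,255,255])),.006)[:3];print(g)
E
```

```text
58.3333
[203.51 348.89] [203.48 348.57]
(array([506.6, 354.4]), array([50.4, 51.8]), 88.2)
```

View pics/cmp_s.png

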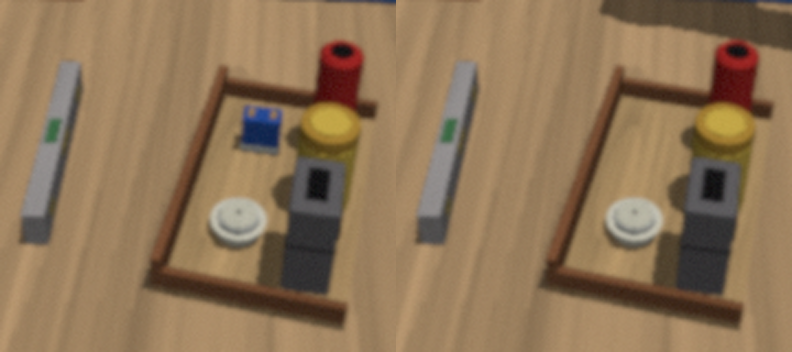

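View pics/cmp_t.png

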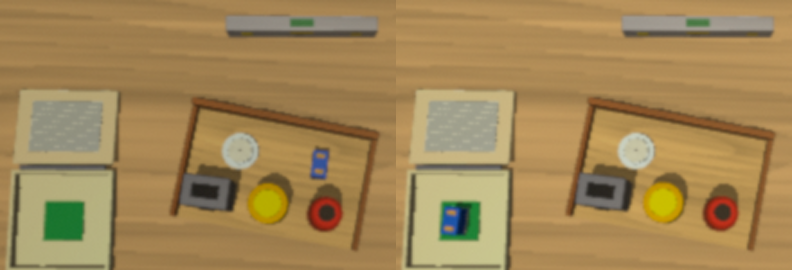

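View pics/s20.png

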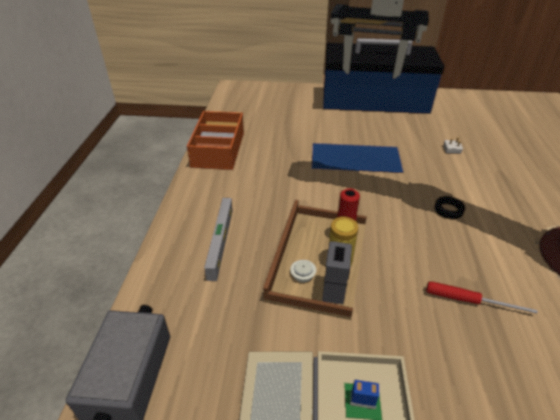

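The before and after views match: torch, tub, case, dish and level are all where they were. In the top view the fuse looks shifted to the left on the green square, so I'll check that against its height before handing in.

```bash
python3 - <<'E'
from h import *
for n in('top','side'):
    c=cap(n);I=np.indices((420,560))
    roi=(I[1]<170)&(I[0]>220)&(I[0]<290) if n=='top' else (I[0]>370)&(I[1]>330)&(I[1]<400)
    # brass contacts
    m=hm(c,[8,60,90],[25,200,255])&roi&cv2.dilate((hm(c,[105,120,40],[130,255,255])&roi).astype(np.uint8),np.ones((3,3))).astype(bool)
    ys,xs=np.nonzero(m);print(n,len(xs),xs.mean(),ys.mean(),onz(c,xs.mean(),ys.mean(),.049).round(4))
    b=big(hm(c,[105,120,40],[130,255,255])&roi);ys,xs=np.nonzero(b);print(xs.min(),xs.max(),ys.min(),ys.max())
    print('expect',np.round(proj(c,(.507,.352,.049)),1))
E
```

```text
top 5 129.0 257.6 [0.5075 0.3527 0.049 ]
125 138 250 264
expect [129.3 257.8]
side 0 nan nan [nan nan nan]
352 378 381 404
expect [366. 387.]<stdin>:7: RuntimeWarning: Mean of empty slice.
  ret = ret.dtype.type(ret / rcount)
```

The fuse is at (0.5075, 0.3527) and the green square's middle at about (0.507, 0.353), so it's within about 1 mm. Handing in.

```bash
python3 -c "
from h import *
print(env.sign_off())"
```

```text
the job is handed in; nothing more can be done
None
```

The job is handed in at about 58 s of the 138 s allowed. Torch, tub and case waited upright on the mat while I stood the fuse on the green square. I then put case, tub and torch back at the tool positions I had recorded when picking them up.

**Last checks:**
- **Torch, tub, case, dish and level:** side and top pictures from before and after match by eye. The torch's mark in the side view moved by less than half a pixel. The tub, case, dish and level were compared only by eye.
- **Fuse:** it stands upright. The top view puts it about 1 mm from the square's middle (0.5075, 0.353), resting on only five contact pixels. It agrees with where I released it and with the wrist picture taken then.
- **Arm:** it was clear of everything when I handed in.

**Failed check:** locating the fuse contacts in the side view found no matching pixels, so that view gave no second measurement. The fuse's position rests on the top and wrist views.

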